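# Load the resin-print spinner with its odd-threaded lid

### The job

Get the model-car parts ready for spinning off their resin: unscrew the spinner's lid (some of these lids have a left-hand thread, so feel which way it gives), lay it on the round rubber mat, and put every grey part from the steel drip plate into the drum, side by side on its floor. Then put the lid back, screw it tight up to its stop and crank the drum by hand through two full turns, in the direction that keeps the lid tight, and leave it standing closed with nothing else on the bench disturbed.

Things in the scene. Friction and masses are not known exactly. Their poses are not given: they have to be found in the camera images.
- drum (a joint): Angle of the spinner's drum about its vertical axis, rad, unlimited, anticlockwise from above is positive, 0 at the start. A felt brake (0.4 N m) holds the drum where it is left.
- drum_mouth (a point): Centre of the drum's mouth at rim height (120 mm above the bench), z up, turning with the drum. Open aluminium pot, 190 mm inside, in a round grey machine with a clear bowl, 250 mm across, fixed. Under the rim on its +x and -x sides two thread lands (45 degree arcs) reach 9 mm inward. A lid home is free after turning 50 degrees the loosening way; 60 to 115 degrees is the free zone to lift or set it on.
- drum_floor (a point): Centre of the drum's inner floor, 58 mm below the mouth, turning with the drum. A steel hub cone 32 mm across and 18 mm high stands there; parts lie round it, centres about 55 mm from the axis. To close the drum: set the lid down in the free zone, within 3 mm of centre, until its flange sits on the rim, then turn it the tightening way to the stop.
- mat_top (a point): Centre of the upper face of the round black rubber mat (224 mm across, 3 mm thick, fixed to the bench), clear of other things, where the lid is laid.
- plate_top (a point): Centre of the upper face of the square steel drip plate (200 by 200 mm, 4 mm thick, no lip, fixed to the bench); the parts start on it, at least 40 mm apart.
- lid_a_grip (a point): Screw lid: grey disc 216 mm across, 5 mm thick with an 8 mm skirt, 0.22 kg. lid_a and lid_b look alike; only one is there (the other is None); one has a right-hand, the other a left-hand thread, unmarked: feel which. Point: centre of the black grip bar across its middle (64 mm long in x, 16 wide in y; bar top 13 mm above the point, flange top 17 below). Lid x, z are the point's; z up.
- lid_a_crank (a point): Upright black crank knob on that lid, a sleeve that spins freely on its pin: 15 mm across, 34 mm tall, 75 mm from the lid's centre along its +x, top 14 mm above this point (6 mm above the grip point). Taken round the drum axis the tightening way, it carries lid and drum along (4 to 5 N at the knob); the other way it unscrews the lid.
- lid_b_grip (a point): Same point of the other lid, of the other hand. Screwed home, the point is on the drum axis 22 mm above the rim, its x along the mouth's x (either way round, a half turn fits too). Laid down on its plug (162 mm across, with thread turns, 11.5 mm below the flange), the point is 33.5 mm above the support.
- lid_b_crank (a point): The crank knob of the other lid, the same in all sizes. How the thread acts: the loosening way the lid alone turns, easily (under 0.1 N m if not pressed or pulled); the tightening way it meets a stop and then drags the drum along (0.4 N m).
- wheel_a_mid (a point): Centre of a grey resin model-car wheel lying flat: 36 mm across, 26 mm tall, point half-way up, 28 g. May be absent (None).
- wheel_b_mid (a point): Centre of a grey resin model-car wheel lying flat: 36 mm across, 26 mm tall, point half-way up, 28 g. May be absent (None).
- engine_mid (a point): Centre of a grey resin engine block, 44 mm long (x) by 26 mm wide (y), 28 mm tall, its upper 8 mm only 36 by 22 mm; point half-way up, 35 g. May be absent (None).
- gearbox_mid (a point): Centre of a grey resin gearbox case, 40 mm long (x) by 30 mm wide (y), body 22 mm tall with an 18 mm round boss up to 28 mm; point 14 mm above its underside, 32 g. May be absent (None).
- cement: Bystander, to be left where it is: a squat glass cement jar, 42 mm across, 55 mm tall; origin on its underside.
- paint_a: Bystander, to be left where it is: a small paint jar, 32 mm across, 42 mm tall; origin on its underside.
- paint_b: Bystander, to be left where it is: a small paint jar, 32 mm across, 42 mm tall; origin on its underside.
- brush: Bystander, to be left where it is: a flat dusting brush lying down, 150 mm long; origin on its underside.
- nippers: Bystander, to be left where it is: side-cutting nippers lying down, about 130 mm long; origin on its underside.
- file: Bystander, to be left where it is: a flat file lying down, 170 mm long; origin on its underside.

How it is judged:
On the way, in this order (a step that is already met when the one before it is completed fails the run):
1. the lid is unscrewed and laid on the rubber mat (horizontal distance between each of lid_a_grip, lid_b_grip and mat_top below 0.07 m and z of each of lid_a_grip, lid_b_grip in the frame of mat_top below 0.04 m), for 0.2 s.
2. every part that is there lies on the drum's floor, the lid still on the mat (all of step 1 and horizontal distance between each of wheel_a_mid, wheel_b_mid, engine_mid, gearbox_mid and drum_floor below 0.088 m and z of wheel_a_mid in the frame of drum_floor between 0 and 0.032 m and z of wheel_b_mid in the frame of drum_floor between 0 and 0.032 m and z of engine_mid in the frame of drum_floor between 0 and 0.032 m and z of gearbox_mid in the frame of drum_floor between 0 and 0.032 m), for 0.2 s.
3. the lid is back and screwed up to its stop, the parts inside (horizontal distance between each of wheel_a_mid, wheel_b_mid, engine_mid, gearbox_mid and drum_floor below 0.088 m and z of wheel_a_mid in the frame of drum_floor between 0 and 0.032 m and z of wheel_b_mid in the frame of drum_floor between 0 and 0.032 m and z of engine_mid in the frame of drum_floor between 0 and 0.032 m and z of gearbox_mid in the frame of drum_floor between 0 and 0.032 m and horizontal distance between each of lid_a_grip, lid_b_grip and drum_mouth below 0.009 m and z of lid_a_grip in the frame of drum_mouth between 0.016 and 0.0275 m and angle between the x axis of each of lid_a_grip, lid_b_grip and the x axis of drum_mouth, either way round below 0.2 rad and z of lid_b_grip in the frame of drum_mouth between 0.016 and 0.0275 m), for 0.2 s.
4. the drum has been cranked two turns, the lid tight (all of step 3 and (value of joint drum above 10.5 rad or value of joint drum below -10.5 rad)), for 0.2 s.
At the end, for the whole second after the job is handed in: Each part present lies on the drum's floor (within 88 mm of the axis, centre under 32 mm above it); the lid is seated on the rim (9 mm off centre, 5 mm in height at most) and screwed home (its x within 0.2 rad of the mouth's x); the drum has turned over 10.5 rad from 0 and stands still (all of step 4 and velocity of joint drum between -0.1 and 0.1 rad/s); the robot touches nothing.
It fails at once if a bystander is shoved more than 30 mm (distance of any of cement, paint_a, paint_b, brush, nippers, file from where it was at the start of the episode above 0.03 m).
Of lid_a, lid_b only 1 to 1 are there at a start; the rules pass over those that are not, and their reading is None.
Of wheel_a, wheel_b, engine, gearbox only 2 to 4 are there at a start; the rules pass over those that are not, and their reading is None.
At some moment in a run one of wheel_a, wheel_b, engine, gearbox may be knocked a few centimetres aside while the robot is not near it.
It also fails if it takes over 210 s, if anything falls off the work surface, if the arm or the gripper's body presses on something with over 40 N, if the wrist force passes 120 N, or if a joint passes its speed limit or range.

### The arm

A 6-joint arm with a two-finger parallel gripper is mounted at the origin on the work surface. World frame = base frame: x ahead of the robot, y to its left, z up, the work surface at z = 0. Lengths are in m, angles in rad, forces in N, time in s.
With the tool pointing down it reaches from about 0.25 to 0.775 m from the base axis. Payload 4 kg.
Tool frame: the origin (TCP) lies on the centre line of the jaws, within the pads' length; the fingertips stand 8 mm ahead of it and the grasp point (between the pads) lies 11 mm behind it; z points along the fingers, y is the direction in which the jaws open and shut (so a half turn about z gives the same grasp; the last joint's range is limited). The gripper opens to 94 mm and grips with 3 to 60 N. Pads are 16 mm wide; open, the fingers measure 119 mm over their backs; the gripper's body (75 mm by 177 mm) begins 78 mm behind the grasp point.
Start: joints at [-1.253, 0.087, 1.371, -0, 1.684, -0.103], TCP at [0.225, -0.502, 0.214] pointing down, gripper open.
Joint ranges: [-3.1, 3.1], [-0.76, 2.03], [0.27, 2.55], [-1.08, 4.22], [0.17, 2.65], [-2.57, 2.57]. Speed limits (rad/s): [2.79, 2.79, 3.14, 3.14, 3.14, 3.14].

### API

Orientations are given as [roll, pitch, yaw] about the fixed x, y, z axes, in that order (R = Rz(yaw) Ry(pitch) Rx(roll)).
In Python, from bench import robot gives the robot as it stands.
- The arm moves only by the shell command python3 -m crank 'ROWS' [OPENING]. ROWS is JSON, a list of rows, each a list of 4 numbers: the shift along the tool's x, y, z scaled (see below), then the turn about the tool's z scaled (see below). A call has exactly 10 rows; each row shifts and turns the commanded pose from where the row before left it, along the tool's axes as they then stand; what a row does not reach is not made up. The controller multiplies each number of a shift by 0.2 m and each number of a turn by pi/2 rad. A row lasts 1/8 s, in which the tool goes at most 62.5 mm and 10.7 degrees, less where a joint would pass 70% of its speed; a pose out of reach is approached as far as the arm can. A call with a number of a shift or a turn outside -1 to 1 is refused whole. A call with a gripper value outside its range is refused whole. OPENING is the gripper command: -1 is fully open, 1 is shut, values between are in proportion, set as the call begins (- or left out, the last holds). The fingers move at their own pace and stop on an object; the grip force is fixed at half the most. Time passes only in rows, so rows that do not move let the fingers close, or fill a call up. It gives the time, the measured TCP pose, the force and the opening at its end, in the units of the state.
- robot.get_obs(): the state, without advancing time (a new reading comes with each control period).
- robot.snapshot(name): name is "side" or "top"; returns (picture, depth): 480x640x3 uint8, red, green, blue; 480x640 float32, m along the optical axis (not along the pixel's ray), 0 where there is no reading.
- robot.camera_params(name): a dict with "fx", "fy", "cx", "cy" (pixels), "world_from_camera" (4x4, takes a point from camera to world coordinates). Camera axes: x right, y down, z forward; pixel columns grow to the right and rows downward; lengths in m; the calibration is good to about 2 mm. A picture is of the moment at which its call begins. camera_params takes no time and is no camera call.
- robot.close_job(): hands the job in, once; it reports no verdict.
The state is a dict: "time": time; "joint_positions": joint angles; "qvel": joint speeds; "joint_torque": joint torques, N m; "tool_pos": TCP position; "ee_rot": TCP orientation; "wrist_force": force on the tool from outside, world axes, zero at the start; "wrist_torque": the same for the moment, N m; "width": finger opening in m.
Only numpy, scipy, OpenCV 4.12 (cv2) and the standard library are available. Lean on these libraries where they do the work, as an engineer would, in place of code of your own. Each camera call takes 0.05 s, during which the arm holds its last target.

## Working session

There is one attempt and no reset: what is moved stays moved. The work goes in short steps, Python scripts to look and compute and a shell command to move; the robot and the scene stay as the last step left them, time stands still between calls to the robot, and variables do not carry over. Pictures are saved under pics/ and viewed, and the job is handed in when it is done.

```bash
ls; mkdir -p pics
python3 - <<'E'
from bench import robot
import cv2,numpy as np
o=robot.get_obs();print(o)
for n in("top","side"):
    p,d=robot.snapshot(n);cv2.imwrite(f"pics/{n}0.png",p[:,:,::-1]);np.save(f"pics/{n}0.npy",d);print(robot.camera_params(n))
E
```

```text
pics
{'time': 0.0, 'joint_positions': array([-1.25308109e+00,  8.79322851e-02,  1.37226975e+00,  2.43804448e-06,
        1.68356339e+00, -1.03072429e-01]), 'qvel': array([ 5.82846923e-05,  3.06749135e-04,  2.17555602e-04, -7.09590797e-04,
        1.37323309e-03,  1.08488587e-03]), 'joint_torque': array([ 6.44188058e-04, -3.40183568e+01, -3.02424109e+01,  7.16948742e-02,
        3.28317506e-02, -1.72288233e-04]), 'tool_pos': array([ 0.22450767, -0.50151129,  0.2123087 ]), 'ee_rot': array([-3.13943166e+00, -2.25966557e-04,  4.20787696e-01]), 'wrist_force': array([-0.02790112,  0.01498673, -0.47882202]), 'wrist_torque': array([-0.00516927,  0.00111216,  0.00354219]), 'width': 0.09358101126318207}
{'fx': 512.7889201683374, 'fy': 512.7889201683374, 'cx': 318.5798324171531, 'cy': 230.84256155570537, 'world_from_camera': array([[-0.0243599 , -0.9918912 ,  0.12473351,  0.40111462],
       [-0.99968943,  0.02482532,  0.00217807,  0.01365376],
       [-0.00525696, -0.12464172, -0.99218789,  1.36924673],
       [ 0.        ,  0.        ,  0.        ,  1.        ]])}
{'fx': 523.6732888247953, 'fy': 523.6732888247953, 'cx': 321.06119793352474, 'cy': 242.56772133627123, 'world_from_camera': array([[-0.86638743, -0.39109616,  0.31051024,  0.25688639],
       [-0.49912974,  0.65882063, -0.56287199,  0.6168366 ],
       [ 0.01556652, -0.64265011, -0.76600164,  0.93719586],
       [ 0.        ,  0.        ,  0.        ,  1.        ]])}
```

View pics/top0.png

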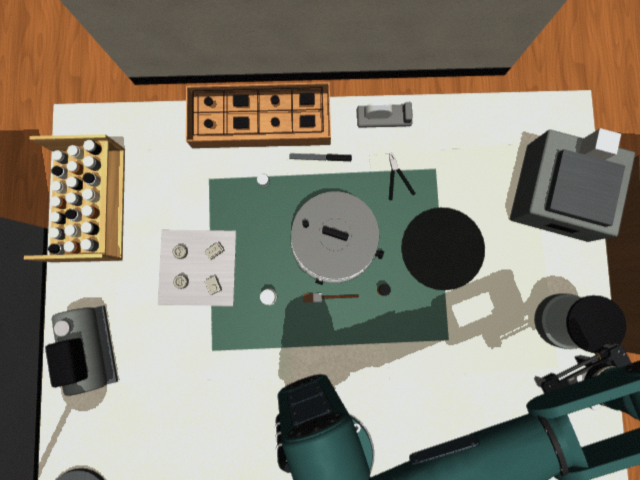

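View pics/side0.png

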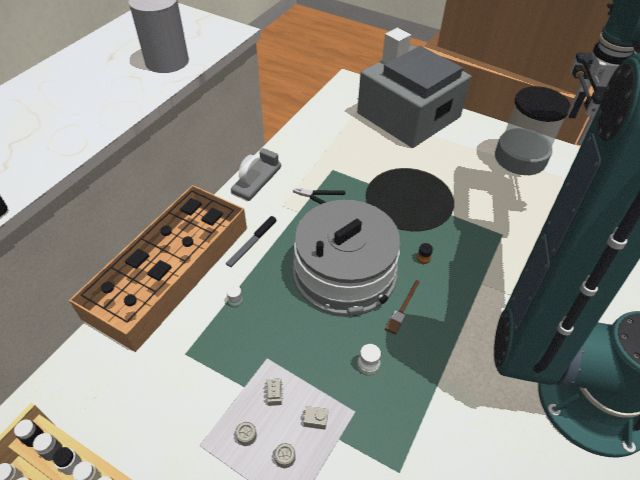

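```bash
cat > h.py <<'E'
import numpy as np,cv2
from bench import robot
def cloud(n,d):
    c=robot.camera_params(n);v,u=np.mgrid[0:480,0:640]
    P=np.stack([(u-c["cx"])/c["fx"]*d,(v-c["cy"])/c["fy"]*d,d,np.ones_like(d)],-1)
    W=P@c["world_from_camera"].T
    return W[...,:3]
def heightmap(W,p,x0,x1,y0,y1,res):
    # up=+x, right=-y
    H=int((x1-x0)/res);L=int((y1-y0)/res)
    im=np.zeros((H,L,3),np.uint8);z=np.full((H,L),-1.)
    r=((x1-W[...,0])/res).astype(int);c=((y1-W[...,1])/res).astype(int)
    return r,c
def show(n,name,u0,u1,v0,v1,s):
    p,d=robot.snapshot(n);np.save(f"pics/{name}.npy",d)
    cv2.imwrite(f"pics/{name}.png",cv2.resize(p[v0:v1,u0:u1,::-1],None,fx=s,fy=s,interpolation=cv2.INTER_CUBIC))
    return p,d,cloud(n,d)
def st():
    o=robot.get_obs();print(round(o["time"],2),o["tool_pos"].round(4),o["ee_rot"].round(3),o["wrist_force"].round(2),o["wrist_torque"].round(3),round(o["width"],4),o["joint_positions"].round(3))
E
python3 - <<'E'
from h import *
p=cv2.imread("pics/top0.png");d=np.load("pics/top0.npy");W=cloud("top",d)
cv2.imwrite("pics/t1.png",cv2.resize(p[170:320,150:500],None,fx=2.2,fy=2.2,interpolation=cv2.INTER_CUBIC))
z=W[...,2]
def rect(m):
    ys,xs=np.where(m);pts=np.stack([W[ys,xs,0],W[ys,xs,1]],1).astype(np.float32)
    return len(pts),pts.mean(0).round(4),z[m].mean().round(4),[np.round(q,3) for q in cv2.minAreaRect(pts)]
def box(u0,u1,v0,v1):
    m=np.zeros(z.shape,bool);m[v0:v1,u0:u1]=1;return m
# table height
print("bench z",np.median(z[330:340,230:260]),"mat",np.median(z[230:260,420:470]),"plate",np.median(z[235:240,165:230]))
B=box(285,385,185,285)
f=B&(z>.115)&(z<.14);print("zlid hist",np.histogram(z[B],bins=np.arange(.1,.18,.005)))
print("flange",rect(B&(z>.12)&(z<.135)))
b=B&(z>.138);n,l,s,c=cv2.connectedComponentsWithStats(b.astype(np.uint8))
for i in range(1,n):
    if s[i,4]>5: print("top",rect(l==i))
g=p.max(2)<45
m=g&box(395,490,200,295);print("mat",rect(m))
pl=box(155,240,225,310)&(z>.012);n,l,s,c=cv2.connectedComponentsWithStats(pl.astype(np.uint8))
for i in range(1,n):
    if s[i,4]>10: print("part",c[i],rect(l==i), z[l==i].max())
pp=box(150,240,222,312)&(p.min(2)>165)
print(rect(pp))
n,l,s,c=cv2.connectedComponentsWithStats(((z>.01)&box(205,450,150,350)).astype(np.uint8))
for i in range(1,n):
    if s[i,4]>10: print("obj",c[i],rect(l==i), z[l==i].max())
E
```

```text
bench z 0.0017466786470502482 mat 0.0035054149385541633 plate 0.004217457800607338
zlid hist (array([  51,    1,    0,   61, 2214, 3196,  303,   13,    7,    9,   90,
         97,   19,    3,    0]), array([0.1  , 0.105, 0.11 , 0.115, 0.12 , 0.125, 0.13 , 0.135, 0.14 ,
       0.145, 0.15 , 0.155, 0.16 , 0.165, 0.17 , 0.175]))
flange (5713, array([ 0.5482, -0.0231], dtype=float32), np.float64(0.1258), [array([ 0.549, -0.023]), array([0.214, 0.213]), np.float64(26.641)])
top (37, array([0.5726, 0.0475], dtype=float32), np.float64(0.1586), [array([0.573, 0.048]), array([0.013, 0.013]), np.float64(47.229)])
top (195, array([ 0.5475, -0.0223], dtype=float32), np.float64(0.1603), [array([0.481, 0.001]), array([0.063, 0.16 ]), np.float64(70.319)])
mat (5245, array([ 0.5172, -0.312 ], dtype=float32), np.float64(0.0077), [array([ 0.451, -0.226]), array([0.217, 0.439]), np.float64(38.0)])
part [213.74479167 250.11979167] (192, array([0.5255, 0.2929], dtype=float32), np.float64(0.029), [array([0.527, 0.295]), array([0.033, 0.044]), np.float64(36.736)]) 0.040715306054840195
part [179.55279503 25
[... 2388 characters left out ...]
ray([0.4359, 0.2964], dtype=float32), np.float64(0.0262), [array([0.437, 0.297]), array([0.043, 0.034]), np.float64(22.039)]) 0.036664409613266
obj [383.64285714 289.14285714] (126, array([ 0.4128, -0.1474], dtype=float32), np.float64(0.0381), [array([ 0.412, -0.149]), array([0.029, 0.028]), np.float64(84.36)]) 0.0496855499901705
obj [268.125      296.33928571] (224, array([0.4018, 0.1488], dtype=float32), np.float64(0.055), [array([0.401, 0.092]), array([0.156, 0.041]), np.float64(88.155)]) 1.3692467344627506
obj [312.63461538 296.94230769] (104, array([0.3972, 0.0357], dtype=float32), np.float64(0.0385), [array([0.397, 0.033]), array([0.058, 0.021]), np.float64(88.603)]) 1.3692467344627506
```

View pics/t1.png

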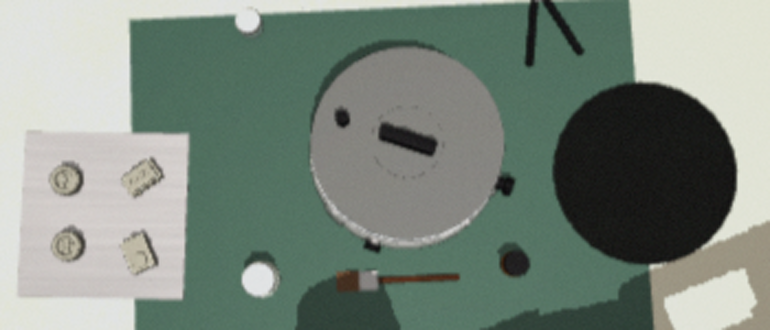

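```bash
cat >> h.py <<'E'
def go(x,y,z,yaw=None):
    "print tool-axis shift (scaled units) from present pose, at present yaw, and turn"
    o=robot.get_obs();p=o["tool_pos"];w=o["ee_rot"][2]
    D=np.array([x,y,z])-p;c,s=np.cos(w),np.sin(w)
    t=np.array([c*D[0]+s*D[1], s*D[0]-c*D[1], -D[2]])/.2
    k=0 if yaw is None else -((yaw-w+np.pi)%(2*np.pi)-np.pi)/(np.pi/2)
    print("pos",p.round(4),"yaw",round(w,4),"F",o["wrist_force"].round(1),"w",round(o["width"],4),"SHIFT",t.round(4),"minrows",round(max(np.linalg.norm(D)/.0625,abs(k)/.1188),2),"TURN",round(k,4),"q6",round(o["joint_positions"][5],2))
E
python3 - <<'E'
from h import *
p=cv2.imread("pics/top0.png");d=np.load("pics/top0.npy");W=cloud("top",d);z=W[...,2]
def fit(P):
    A=np.c_[2*P,np.ones(len(P))];s=np.linalg.lstsq(A,(P**2).sum(1),rcond=None)[0];return s[:2],np.sqrt(s[2]+s[:2]@s[:2])
c=robot.camera_params("top")
def proj(u,v,h):
    M=c["world_from_camera"];r=M[:3,:3]@np.array([(u-c["cx"])/c["fx"],(v-c["cy"])/c["fy"],1]);t=(h-M[2,3])/r[2];return M[:3,3]+t*r
# mat
m=((p.max(2)<45)*255).astype(np.uint8);m[:, :395]=0;m[:,495:]=0;m[:195]=0;m[300:]=0
m=cv2.morphologyEx(m,cv2.MORPH_OPEN,np.ones((5,5)))
cn=max(cv2.findContours(m,0,1)[0],key=cv2.contourArea)[:,0]
P=np.array([proj(u,v,.003)[:2] for u,v in cn]);print("mat",fit(P))
b=np.zeros(z.shape,bool);b[185:285,285:385]=1
m=((b&(z>.117)&(z<.175))*255).astype(np.uint8)
cn=max(cv2.findContours(m,0,1)[0],key=cv2.contourArea)[:,0]
print("lid",fit(np.array([proj(u,v,.125)[:2] for u,v in cn])))
dk=(b&(p.max(2)<60));n,l,s,cc=cv2.connectedComponentsWithStats(dk.astype(np.uint8))
for i in range(1,n):
    if s[i,4]>15:
        v,u=np.where(l==i);Q=np.array([proj(a,e,.155)[:2] for a,e in zip(u,v)]).astype(np.float32);print("dark",s[i,4],cc[i],Q.mean(0),cv2.minAreaRect(Q))
go(.549,-.023,.2,1.225)
E
```

```text
mat (array([ 0.51834324, -0.31302709]), np.float64(0.10803148979037257))
lid (array([ 0.54933089, -0.02259302]), np.float64(0.1063440404543302))
dark 38 [305.26315789 223.28947368] [0.572762   0.04771117] ((0.5722554326057434, 0.04715435579419136), (0.01195911318063736, 0.016933131963014603), 88.8211441040039)
dark 201 [334.76119403 232.97014925] [ 0.5476928  -0.02212609] ((0.5477544069290161, -0.022313371300697327), (0.06260042637586594, 0.018244624137878418), 70.003662109375)
dark 56 [379.30357143 253.58928571] [ 0.49580353 -0.1263416 ] ((0.49581336975097656, -0.12610673904418945), (0.01687047630548477, 0.01923716999590397), 61.47130584716797)
dark 22 [318.72727273 281.63636364] [0.43311846 0.01891248] ((0.4333946704864502, 0.018749434500932693), (0.016616445034742355, 0.007848643697798252), 66.87510681152344)
pos [ 0.2245 -0.5016  0.2124] yaw 0.4208 F [ 0.5 -0.5 -0.1] w 0.0938 SHIFT [ 2.4583 -1.5213  0.0621] minrows 9.25 TURN -0.512 q6 -0.1
```

```bash
python3 -m crank '[[0.246,-0.152,0,0],[0.246,-0.152,0,0],[0.246,-0.152,0,0],[0.246,-0.152,0,0],[0.246,-0.152,0,0],[0.246,-0.152,0,0],[0.246,-0.152,0,0],[0.246,-0.152,0,0],[0.246,-0.152,0,0],[0.246,-0.152,0,0]]' 0.15
python3 -m crank '[[0,0,0,-0.1],[0,0,0,-0.1],[0,0,0,-0.1],[0,0,0,-0.1],[0,0,0,-0.11],[0,0,0,0],[0,0,0,0],[0,0,0,0],[0,0,0,0],[0,0,0,0]]'; python3 -c "
from h import *
go(.5485,-.0223,.137,1.222)"
```

```text
time: 1.35
tool_pos: [0.5502, -0.0218, 0.213]
ee_rot: [-3.142, 0.001, 0.421]
wrist_force: [0.2, -0.4, -0.0]
width: 0.0402
time: 2.6
tool_pos: [0.5496, -0.0236, 0.2135]
ee_rot: [3.141, 0.0, 1.222]
wrist_force: [0.1, 0.0, 0.3]
width: 0.04
pos [ 0.5496 -0.0236  0.2135] yaw 1.2215 F [0.1 0.  0.3] w 0.04 SHIFT [ 0.0043 -0.0072  0.3826] minrows 1.22 TURN -0.0003 q6 0.2
```

```bash
python3 -m crank '[[0.004,-0.007,0.1,0],[0,0,0.08,0],[0,0,0.06,0],[0,0,0.05,0],[0,0,0.05,0],[0,0,0.04,0],[0,0,0,0],[0,0,0,0],[0,0,0,0],[0,0,0,0]]'; python3 -c "
from h import *
go(.5485,-.0223,.137,1.222);p,d,W=show('side','s1',250,450,150,350,3)"
```

```text
time: 3.85
tool_pos: [0.5487, -0.0224, 0.1379]
ee_rot: [3.141, -0.0, 1.222]
wrist_force: [0.4, -0.2, -0.5]
width: 0.0401
pos [ 0.5487 -0.0224  0.1379] yaw 1.2219 F [ 0.4 -0.2 -0.5] w 0.0401 SHIFT [-0.     -0.0013  0.0044] minrows 0.01 TURN -0.0 q6 0.2
```

View pics/s1.png

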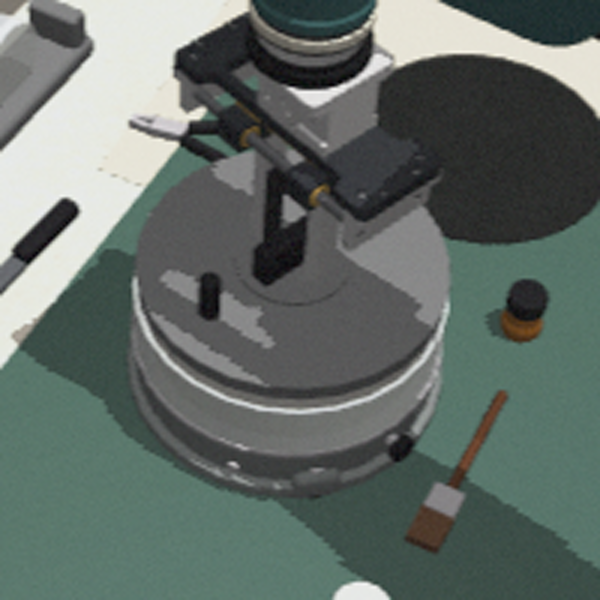

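The fingers straddle the black bar (crop ~(280,250)); knob at (210,295). Close.

```bash
python3 -m crank '[[0,0,0,0],[0,0,0,0],[0,0,0,0],[0,0,0,0],[0,0,0,0],[0,0,0,0],[0,0,0,0],[0,0,0,0],[0,0,0,0],[0,0,0,0]]' 1; python3 -c "
from h import *
st()"
python3 -m crank '[[0,0,0,-0.02],[0,0,0,-0.02],[0,0,0,-0.02],[0,0,0,-0.02],[0,0,0,-0.02],[0,0,0,-0.02],[0,0,0,0],[0,0,0,0],[0,0,0,0],[0,0,0,0]]';python3 -c "
from h import *
st()"
```

```text
time: 5.15
tool_pos: [0.5485, -0.0224, 0.1375]
ee_rot: [-3.142, 0.0, 1.222]
wrist_force: [0.4, 0.6, 0.2]
width: 0.0156
5.15 [ 0.5485 -0.0224  0.1375] [-3.142  0.     1.222] [0.4  0.61 0.15] [0.054 0.111 0.04 ] 0.0156 [-0.144  0.112  1.495 -0.     1.535  0.205]
time: 6.4
tool_pos: [0.5485, -0.0223, 0.1375]
ee_rot: [3.142, 0.0, 1.41]
wrist_force: [-0.1, 0.1, -0.5]
width: 0.0155
6.4 [ 0.5485 -0.0223  0.1375] [3.142 0.    1.41 ] [-0.13  0.06 -0.54] [-0.033 -0.046  0.086] 0.0155 [-0.144  0.112  1.495 -0.     1.535  0.016]
```

```bash
python3 -m crank '[[0,0,0,-0.01],[0,0,0,-0.01],[0,0,0,-0.01],[0,0,0,-0.01],[0,0,0,-0.01],[0,0,0,-0.01],[0,0,0,-0.01],[0,0,0,-0.01],[0,0,0,-0.01],[0,0,0,-0.01]]';python3 -c "
from h import *
st()"
python3 -m crank '[[0,0,0,0.01],[0,0,0,0.01],[0,0,0,0.01],[0,0,0,0.01],[0,0,0,0.01],[0,0,0,0.01],[0,0,0,0.01],[0,0,0,0.01],[0,0,0,0.01],[0,0,0,0.01]]';python3 -c "
from h import *
st()"
```

```text
time: 7.65
tool_pos: [0.5485, -0.0223, 0.1375]
ee_rot: [3.142, 0.0, 1.569]
wrist_force: [-1.1, -1.0, -0.7]
width: 0.0156
7.65 [ 0.5485 -0.0223  0.1375] [3.142 0.    1.569] [-1.06 -0.95 -0.72] [-0.036  0.015 -0.022] 0.0156 [-0.144  0.112  1.495 -0.     1.535 -0.142]
time: 8.9
tool_pos: [0.5485, -0.0224, 0.1375]
ee_rot: [3.142, 0.0, 1.409]
wrist_force: [-0.4, -0.7, 0.5]
width: 0.0157
8.9 [ 0.5485 -0.0224  0.1375] [3.142 0.    1.409] [-0.39 -0.66  0.54] [-0.08  -0.085  0.035] 0.0157 [-0.144  0.112  1.495 -0.     1.535  0.017]
```

```bash
python3 -m crank '[[0,0,0,-0.1],[0,0,0,-0.1],[0,0,0,-0.1],[0,0,0,-0.1],[0,0,0,-0.1],[0,0,0,-0.1],[0,0,0,-0.1],[0,0,0,-0.1],[0,0,0,-0.025],[0,0,0,0]]';python3 -c "
from h import *
st()"
python3 -m crank '[[0,0,-0.01,0],[0,0,-0.01,0],[0,0,-0.01,0],[0,0,-0.01,0],[0,0,-0.01,0],[0,0,-0.01,0],[0,0,-0.01,0],[0,0,0,0],[0,0,0,0],[0,0,0,0]]';python3 -c "
from h import *
st();p,d,W=show('side','s2',250,450,150,350,3)"
```

```text
time: 10.15
tool_pos: [0.5486, -0.0224, 0.1375]
ee_rot: [-3.141, 0.0, 2.705]
wrist_force: [-0.1, 1.1, -1.4]
width: 0.0163
10.15 [ 0.5486 -0.0224  0.1375] [-3.141  0.     2.705] [-0.14  1.06 -1.44] [ 0.018 -0.152  0.04 ] 0.0163 [-0.144  0.112  1.495 -0.     1.535 -1.279]
time: 11.4
tool_pos: [0.5484, -0.0223, 0.1513]
ee_rot: [-3.141, -0.0, 2.706]
wrist_force: [-0.5, 0.2, -1.7]
width: 0.016
11.4 [ 0.5484 -0.0223  0.1513] [-3.141 -0.     2.706] [-0.49  0.24 -1.72] [ 0.011 -0.089  0.034] 0.016 [-0.144  0.105  1.474 -0.     1.562 -1.279]
```

View pics/s2.png

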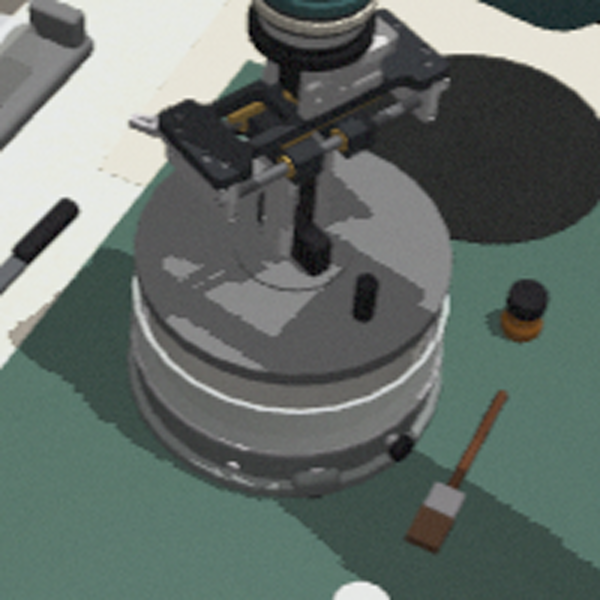

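```bash
python3 -m crank '[[0,0,-0.1,0],[0,0,-0.1,0],[0,0,-0.1,0],[0,0,0,0],[0,0,0,0],[0,0,0,0],[0,0,0,0],[0,0,0,0],[0,0,0,0],[0,0,0,0]]';python3 -c "
from h import *
go(.5183,-.313,.21)"
```

```text
time: 12.7
tool_pos: [0.5485, -0.0224, 0.2115]
ee_rot: [-3.142, 0.0, 2.706]
wrist_force: [-0.7, -0.2, -2.3]
width: 0.0157
pos [ 0.5485 -0.0224  0.2115] yaw 2.7062 F [-0.7 -0.2 -2.3] w 0.0157 SHIFT [-0.4757 -1.3813  0.0074] minrows 4.68 TURN 0 q6 -1.28
```

```bash
python3 -m crank '[[-0.03,-0.08,0,0],[-0.06,-0.17,0,0],[-0.08,-0.23,0,0],[-0.08,-0.23,0,0],[-0.08,-0.23,0,0],[-0.07,-0.2,0,0],[-0.05,-0.16,0,0],[-0.026,-0.08,0,0],[0,0,0,0],[0,0,0,0]]';python3 -m crank '[[0,0,0.1,0],[0,0,0.2,0],[0,0,0.2,0],[0,0,0.15,0],[0,0,0.1,0],[0,0,0.05,0],[0,0,0,0],[0,0,0,0],[0,0,0,0],[0,0,0,0]]';python3 -c "
from h import *
go(.5183,-.313,.032)"
```

```text
time: 13.95
tool_pos: [0.5187, -0.3117, 0.2116]
ee_rot: [3.141, -0.0, 2.707]
wrist_force: [0.2, 0.1, -1.9]
width: 0.0156
time: 15.2
tool_pos: [0.5188, -0.3131, 0.0523]
ee_rot: [-3.141, 0.001, 2.706]
wrist_force: [-0.3, 0.2, -2.6]
width: 0.0159
pos [ 0.5188 -0.3131  0.0523] yaw 2.7062 F [-0.3  0.2 -2.6] w 0.0159 SHIFT [ 0.0026 -0.0006  0.1016] minrows 0.33 TURN 0 q6 -1.77
```

```bash
python3 -m crank '[[0,0,0.03,0],[0,0,0.03,0],[0,0,0.02,0],[0,0,0.01,0],[0,0,0.01,0],[0,0,0,0],[0,0,0,0],[0,0,0,0],[0,0,0,0],[0,0,0,0]]';python3 -c "
from h import *
st()"
```

```text
time: 16.45
tool_pos: [0.5187, -0.313, 0.0325]
ee_rot: [-3.141, 0.001, 2.706]
wrist_force: [-2.6, 1.9, 6.1]
width: 0.0158
16.45 [ 0.5187 -0.313   0.0325] [-3.141e+00  1.000e-03  2.706e+00] [-2.59  1.85  6.05] [0.388 0.371 0.02 ] 0.0158 [-0.636  0.308  1.478 -0.     1.354 -1.772]
```

```bash
python3 -m crank '[[0,0,0,0],[0,0,0,0],[0,0,0,0],[0,0,0,0],[0,0,-0.05,0],[0,0,-0.1,0],[0,0,-0.2,0],[0,0,-0.25,0],[0,0,-0.25,0],[0,0,-0.1,0]]' 0.15;python3 -c "
from h import *
st();go(.48,.0,.25,1.2);show('top','t2',230,520,150,350,2.7)"
```

```text
time: 17.7
tool_pos: [0.5197, -0.3136, 0.2272]
ee_rot: [-3.14, 0.008, 2.706]
wrist_force: [0.1, 0.5, -0.3]
width: 0.0404
17.7 [ 0.5197 -0.3136  0.2272] [-3.14   0.008  2.706] [ 0.05  0.46 -0.27] [-0.021 -0.155  0.005] 0.0404 [-0.636  0.207  1.209 -0.     1.718 -1.772]
pos [ 0.5197 -0.3136  0.2272] yaw 2.7064 F [ 0.1  0.5 -0.3] w 0.0404 SHIFT [ 0.841   1.3382 -0.1141] minrows 8.07 TURN 0.959 q6 -1.77
```

View pics/t2.png

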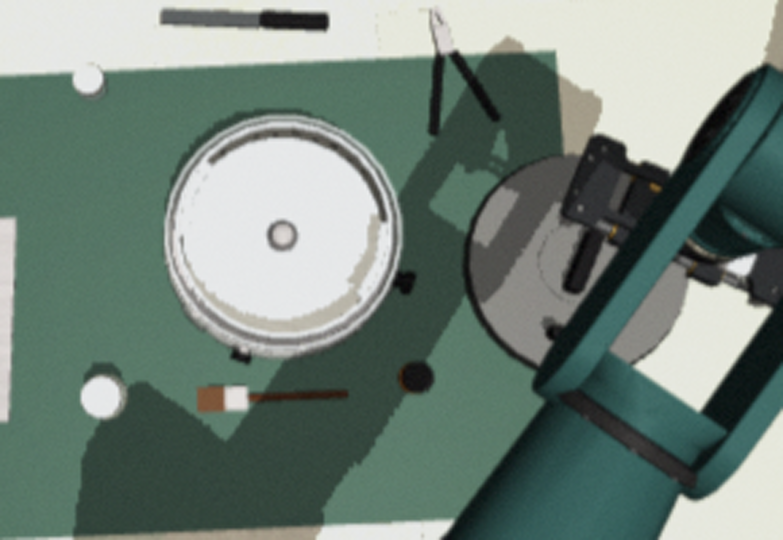

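```bash
cat >> h.py <<'E'
def proj(c,u,v,h):
    M=c["world_from_camera"];r=M[:3,:3]@np.array([(u-c["cx"])/c["fx"],(v-c["cy"])/c["fy"],1]);t=(h-M[2,3])/r[2];return M[:3,3]+t*r
def parts(name,n="top"):
    p,d,W=show(n,name,150,245,220,315,6);z=W[...,2]
    z=cv2.medianBlur(z.astype(np.float32),3)
    m=np.zeros(z.shape,bool);m[222:312,152:245]=1
    m&=(z>.014)&(z<.06);k,l,s,c=cv2.connectedComponentsWithStats(m.astype(np.uint8))
    for i in range(1,k):
        if s[i,4]>30:
            Q=W[l==i];Q=Q[Q[:,2]<.05]
            b=Q[:,2]>.02;r=cv2.minAreaRect(Q[b][:,:2].astype(np.float32))
            print("part px",c[i].round(1),"mean",Q[b].mean(0).round(4),"rect",np.round(r[0],4),np.round(r[1],4),round(r[2],1),"zmax",Q[:,2].max().round(3))
E
python3 - <<'E'
from h import *
parts("p1")
p=cv2.imread("pics/t2.png")
c=robot.camera_params("top")
print("hub", proj(c,230+282/2.7,150+235/2.7,.08))
g=cv2.cvtColor(p,cv2.COLOR_BGR2GRAY)
print(cv2.HoughCircles(g,cv2.HOUGH_GRADIENT,2,100,param1=100,param2=50,minRadius=90,maxRadius=130))
E
```

```text
part px [213.7 250. ] mean [0.5258 0.2933 0.0301] rect [0.5254 0.2943] [0.0293 0.0431] 28.9 zmax 0.038
part px [179.3 251.2] mean [0.5256 0.3841 0.0282] rect [0.5254 0.3835] [0.0338 0.032 ] 88.4 zmax 0.037
part px [180.2 281.1] mean [0.4466 0.3813 0.028 ] rect [0.4471 0.382 ] [0.0354 0.0313] 88.2 zmax 0.036
part px [212.3 284.6] mean [0.4356 0.2973 0.0275] rect [0.4364 0.2984] [0.0423 0.031 ] 22.5 zmax 0.039
hub [ 0.54640009 -0.02325249  0.08      ]
[[[283.  229.  115.6]
  [581.  261.  111.2]
  [673.  345.  100.2]
  [399.  155.  106.8]
  [409.  423.  128.8]]]
```

View pics/p1.png

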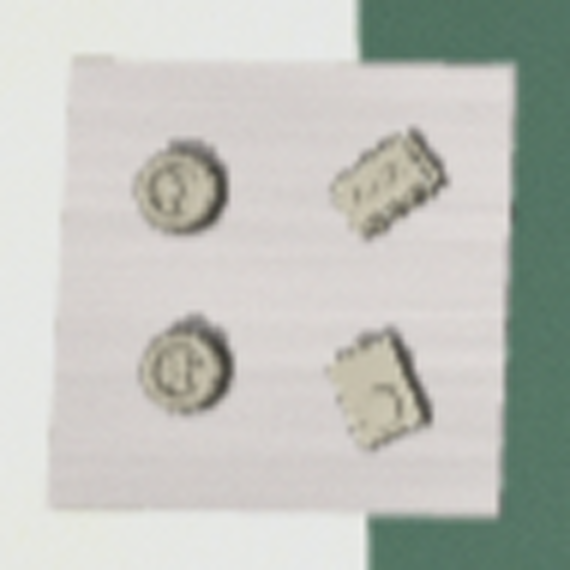

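```bash
python3 -m crank '[[0,0,0,0.09],[0,0,0,0.09],[0,0,0,0.09],[0,0,0,0.09],[0.15,0.1,0,0],[0.25,0.16,0,0],[0.25,0.16,0,0],[0.25,0.16,0,0],[0.25,0.16,0,0],[0.25,0.16,0,0]]' -0.19;python3 -c "
from h import *
go(.5258,.2937,.1,2.138)"
```

```text
time: 19.05
tool_pos: [0.518, 0.022, 0.2201]
ee_rot: [-3.14, -0.001, 2.141]
wrist_force: [1.2, 0.3, 0.5]
width: 0.0557
pos [0.518  0.022  0.2201] yaw 2.1406 F [1.2 0.3 0.5] w 0.0557 SHIFT [1.1228 0.7658 0.6003] minrows 4.75 TURN 0.0016 q6 -0.64
```

```bash
python3 -m crank '[[0.24,0.164,0,0],[0.24,0.164,0,0],[0.24,0.164,0,0],[0.2,0.14,0.1,0],[0.14,0.1,0.15,0],[0.062,0.034,0.15,0],[0,0,0.1,0],[0,0,0.1,0],[0,0,0,0],[0,0,0,0]]';python3 -c "
from h import *
go(.5258,.2937,.1,2.138);show('side','s3',190,370,340,475,4)"
```

```text
time: 20.3
tool_pos: [0.5268, 0.2917, 0.1016]
ee_rot: [-3.142, 0.0, 2.141]
wrist_force: [-0.1, 0.8, 0.6]
width: 0.0561
pos [0.5268 0.2917 0.1016] yaw 2.1407 F [-0.1  0.8  0.6] w 0.0561 SHIFT [0.0113 0.0013 0.0078] minrows 0.04 TURN 0.0017 q6 -0.16
```

View pics/s3.png

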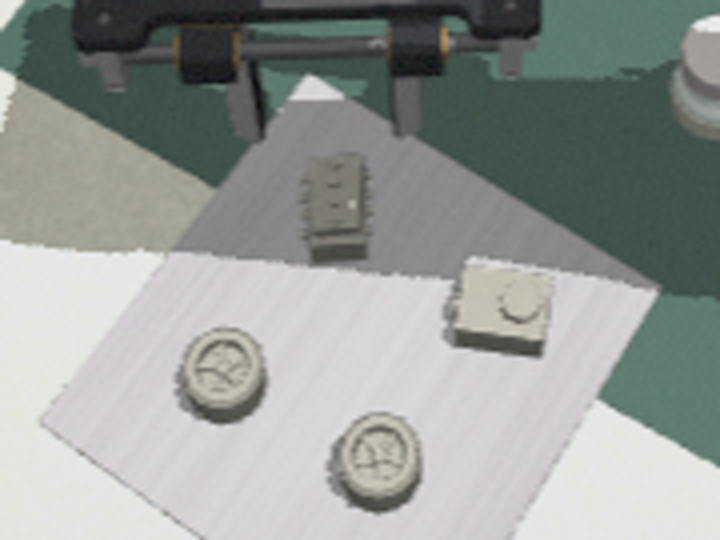

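```bash
python3 -m crank '[[0.011,0.001,0.1,0],[0,0,0.1,0],[0,0,0.1,0],[0,0,0.08,0],[0,0,0.05,0],[0,0,0,0],[0,0,0,0],[0,0,0,0],[0,0,0,0],[0,0,0,0]]';python3 -m crank '[[0,0,0,0],[0,0,0,0],[0,0,0,0],[0,0,0,0],[0,0,0,0],[0,0,0,0],[0,0,-0.1,0],[0,0,-0.2,0],[0,0,-0.3,0],[0,0,-0.25,0]]' 1;python3 -c "
from h import *
go(.5194,.0242,.2,2.138)"
```

```text
time: 21.6
tool_pos: [0.5259, 0.2937, 0.0157]
ee_rot: [3.141, 0.0, 2.141]
wrist_force: [-0.4, 1.1, 1.2]
width: 0.0559
time: 22.85
tool_pos: [0.5259, 0.2937, 0.1877]
ee_rot: [3.14, 0.0, 2.141]
wrist_force: [1.0, 0.2, 0.3]
width: 0.0259
pos [0.5259 0.2937 0.1877] yaw 2.1408 F [1.  0.2 0.3] w 0.0259 SHIFT [-1.1171 -0.7543 -0.0615] minrows 4.32 TURN 0.0018 q6 -0.15
```

```bash
python3 -m crank '[[-0.08,-0.05,0,0],[-0.16,-0.11,0,0],[-0.22,-0.15,0,0],[-0.22,-0.15,0,0],[-0.2,-0.135,0,0],[-0.14,-0.095,0,0],[-0.067,-0.044,0,0],[-0.03,-0.02,0,0],[0,0,0,0],[0,0,0,0]]';python3 -c "
from h import *
go(.5194,.0242,.1,2.138)"
```

```text
time: 24.1
tool_pos: [0.5194, 0.0252, 0.1853]
ee_rot: [3.141, -0.0, 2.142]
wrist_force: [0.8, -0.0, -0.2]
width: 0.0257
pos [0.5194 0.0252 0.1853] yaw 2.1424 F [ 0.8 -0.  -0.2] w 0.0257 SHIFT [-0.0044 -0.0028  0.4267] minrows 1.37 TURN 0.0028 q6 -0.63
```

```bash
python3 -m crank '[[-0.004,-0.003,0.1,0],[0,0,0.15,0],[0,0,0.1,0],[0,0,0.08,0],[0,0,0.05,0],[0,0,0.04,0],[0,0,0.02,0],[0,0,0.01,0],[0,0,0,0],[0,0,0,0]]';python3 -c "
from h import *
st()"; python3 -m crank '[[0,0,0,0],[0,0,0,0],[0,0,0,0],[0,0,0,0],[0,0,-0.05,0],[0,0,-0.15,0],[0,0,-0.2,0],[0,0,-0.2,0],[0,0,0,0],[0,0,0,0]]' 0.04;python3 -c "
from h import *
st();parts('p2')"
```

```text
time: 25.35
tool_pos: [0.5196, 0.0231, 0.0759]
ee_rot: [3.141, 0.001, 2.141]
wrist_force: [0.0, 0.1, -0.2]
width: 0.0255
25.35 [0.5196 0.0231 0.0759] [3.141e+00 1.000e-03 2.141e+00] [ 0.03  0.1  -0.21] [-0.045 -0.104 -0.039] 0.0255 [-0.064  0.09   1.646 -0.     1.405 -0.634]
time: 26.6
tool_pos: [0.519, 0.0232, 0.195]
ee_rot: [-3.141, -0.0, 2.141]
wrist_force: [-0.8, -0.1, -0.9]
width: 0.0452
26.6 [0.519  0.0232 0.195 ] [-3.141 -0.     2.141] [-0.77 -0.07 -0.87] [ 0.012 -0.161  0.029] 0.0452 [-0.064  0.024  1.474 -0.     1.645 -0.634]
part px [179.4 251.1] mean [0.5254 0.3837 0.0285] rect [0.5256 0.383 ] [0.0341 0.0319] 88.9 zmax 0.039
part px [180.2 281. ] mean [0.4471 0.3814 0.0279] rect [0.447  0.3817] [0.0359 0.0314] 88.9 zmax 0.038
part px [212.4 284.5] mean [0.4356 0.2972 0.0273] rect [0.4366 0.298 ] [0.0424 0.0312] 22.1 zmax 0.04
```

View pics/p2.png

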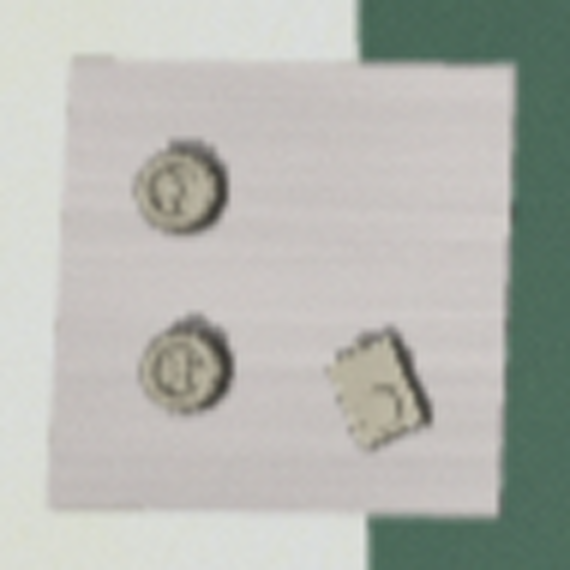

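```bash
python3 -c "
from h import *
go(.5256,.3835,.1)"
```

```text
pos [0.5185 0.0232 0.194 ] yaw 2.1408 F [-0.7 -0.8 -0.2] w 0.0451 SHIFT [1.4975 1.0019 0.4702] minrows 5.96 TURN 0 q6 -0.63
```

```bash
python3 -m crank '[[0.1,0.065,0,0],[0.2,0.135,0,0],[0.24,0.16,0,0],[0.24,0.16,0,0],[0.24,0.16,0,0],[0.22,0.15,0.05,0],[0.17,0.115,0.1,0],[0.0875,0.057,0.14,0],[0,0,0.1,0],[0,0,0.08,0]]' -0.19;python3 -c "
from h import *
go(.5256,.3835,.015)"
```

```text
time: 27.9
tool_pos: [0.5257, 0.3822, 0.0989]
ee_rot: [-3.138, 0.001, 2.14]
wrist_force: [-1.1, 0.2, 0.4]
width: 0.0556
pos [0.5257 0.3822 0.0989] yaw 2.1404 F [-1.1  0.2  0.4] w 0.0556 SHIFT [0.0058 0.0033 0.4194] minrows 1.34 TURN 0 q6 -0.03
```

```bash
python3 -m crank '[[0.005,0.003,0.1,0],[0,0,0.1,0],[0,0,0.1,0],[0,0,0.08,0],[0,0,0.04,0],[0,0,0,0],[0,0,0,0],[0,0,0,0],[0,0,0,0],[0,0,0,0]]';python3 -m crank '[[0,0,0,0],[0,0,0,0],[0,0,0,0],[0,0,0,0],[0,0,0,0],[0,0,0,0],[0,0,-0.1,0],[0,0,-0.2,0],[0,0,-0.3,0],[0,0,-0.25,0]]' 1;python3 -c "
from h import *
go(.5776,-.069,.19)"
```

```text
time: 29.15
tool_pos: [0.5265, 0.3847, 0.0177]
ee_rot: [3.141, 0.0, 2.141]
wrist_force: [-0.1, 0.2, -0.9]
width: 0.0558
time: 30.4
tool_pos: [0.5267, 0.3849, 0.1919]
ee_rot: [3.138, 0.0, 2.141]
wrist_force: [0.5, 1.1, -0.7]
width: 0.0358
pos [0.5267 0.3849 0.1919] yaw 2.1408 F [ 0.5  1.1 -0.7] w 0.0358 SHIFT [-2.0479 -1.0107  0.0093] minrows 7.31 TURN 0 q6 -0.03
```

```bash
python3 -m crank '[[-0.1,-0.05,0,0],[-0.2,-0.1,0,0],[-0.27,-0.133,0,0],[-0.27,-0.133,0,0],[-0.27,-0.133,0,0],[-0.27,-0.133,0,0],[-0.27,-0.133,0,0],[-0.2,-0.1,0,0],[-0.14,-0.07,0,0],[-0.058,-0.026,0,0]]';python3 -c "
from h import *
go(.5776,-.069,.1)"
```

```text
time: 31.65
tool_pos: [0.5764, -0.0713, 0.1869]
ee_rot: [-3.14, -0.001, 2.138]
wrist_force: [0.1, -0.1, -0.4]
width: 0.0354
pos [ 0.5764 -0.0713  0.1869] yaw 2.138 F [ 0.1 -0.1 -0.4] w 0.0354 SHIFT [0.0066 0.0114 0.4343] minrows 1.39 TURN 0 q6 -0.79
```

```bash
python3 -m crank '[[0.003,0.005,0.1,0],[0,0,0.15,0],[0,0,0.1,0],[0,0,0.08,0],[0,0,0.05,0],[0,0,0.04,0],[0,0,0.02,0],[0,0,0.01,0],[0,0,0,0],[0,0,0,0]]';python3 -c "
from h import *
st()"; python3 -m crank '[[0,0,0,0],[0,0,0,0],[0,0,0,0],[0,0,0,0],[0,0,-0.05,0],[0,0,-0.15,0],[0,0,-0.2,0],[0,0,-0.2,0],[0,0,0,0],[0,0,0,0]]' -0.17;python3 -c "
from h import *
st();parts('p3');show('side','s4',280,430,180,310,5)"
```

```text
time: 32.9
tool_pos: [0.578, -0.0684, 0.0779]
ee_rot: [3.141, 0.001, 2.141]
wrist_force: [0.2, -0.3, -0.2]
width: 0.0356
32.9 [ 0.578  -0.0684  0.0779] [3.141e+00 1.000e-03 2.141e+00] [ 0.24 -0.29 -0.22] [-0.007 -0.142  0.02 ] 0.0356 [-0.215  0.221  1.491 -0.     1.429 -0.785]
time: 34.15
tool_pos: [0.5774, -0.0682, 0.197]
ee_rot: [-3.141, -0.0, 2.141]
wrist_force: [-0.0, -0.4, -0.3]
width: 0.055
34.15 [ 0.5774 -0.0682  0.197 ] [-3.141 -0.     2.141] [-0.03 -0.45 -0.26] [ 0.004 -0.111  0.017] 0.055 [-0.215  0.161  1.321 -0.     1.66  -0.785]
part px [180.3 281.1] mean [0.4467 0.3811 0.028 ] rect [0.447  0.3814] [0.0363 0.0315] 89.3 zmax 0.036
part px [212.4 284.5] mean [0.4355 0.2972 0.0273] rect [0.4365 0.2978] [0.0422 0.0308] 23.4 zmax 0.038
```

View pics/p3.png

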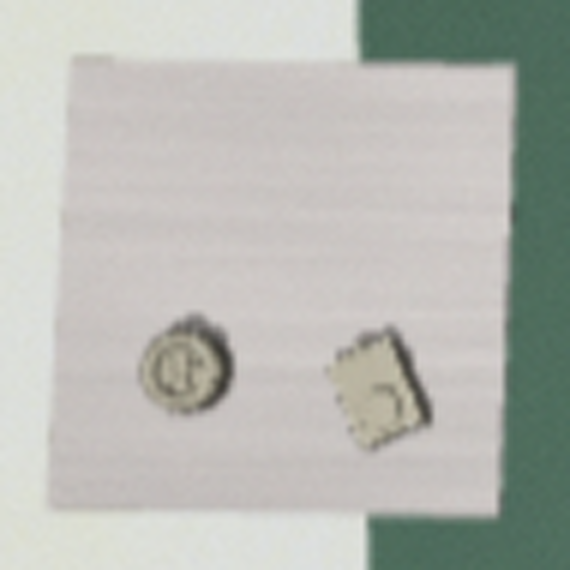

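View pics/s4.png

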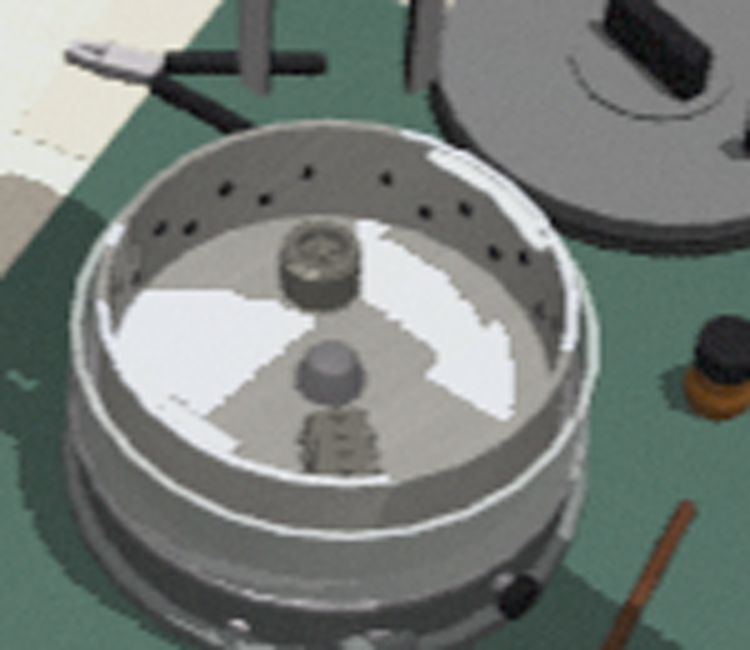

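```bash
python3 -m crank '[[0,0,0,-0.1],[0,0,0,-0.11],[0,0,0,-0.11],[0,0,0,-0.11],[0,0,0,-0.11],[0,0,0,-0.11],[0,0,0,-0.11],[0,0,0,-0.11],[0,0,0,-0.022],[0,0,0,0]]';python3 -c "
from h import *
go(.436,.2975,.1,.4)"
```

```text
time: 35.5
tool_pos: [0.5773, -0.0681, 0.1964]
ee_rot: [3.141, -0.002, -2.743]
wrist_force: [-0.4, -0.0, 0.4]
width: 0.0551
pos [ 0.5773 -0.0681  0.1964] yaw -2.7432 F [-0.4 -0.   0.4] w 0.0551 SHIFT [-0.0582  1.959   0.4822] minrows 16.83 TURN 1.999 q6 -2.18
```

```bash
python3 -m crank '[[-0.01,0.1,0,0],[-0.01,0.2,0,0],[-0.01,0.28,0,0],[-0.01,0.3,0,0],[-0.01,0.3,0,0],[-0.008,0.28,0.05,0],[0,0.25,0.1,0],[0,0.17,0.1,0],[0,0.08,0.1,0],[0,0,0.08,0]]';python3 -c "
from h import *
go(.436,.2975,.015)"
```

```text
time: 36.75
tool_pos: [0.434, 0.2986, 0.1106]
ee_rot: [3.141, -0.001, -2.739]
wrist_force: [1.0, 0.5, 0.2]
width: 0.0547
pos [0.434  0.2986 0.1106] yaw -2.7387 F [1.  0.5 0.2] w 0.0547 SHIFT [-0.0072 -0.0093  0.4781] minrows 1.53 TURN 0 q6 -1.48
```

```bash
python3 -m crank '[[-0.006,-0.007,0.1,0],[0,0,0.1,0],[0,0,0.1,0],[0,0,0.08,0],[0,0,0.05,0],[0,0,0.02,0],[0,0,0,0],[0,0,0,0],[0,0,0,0],[0,0,0,0]]';python3 -c "
from h import *
go(.436,.2975,.015)"
```

```text
time: 38.0
tool_pos: [0.4374, 0.2966, 0.0218]
ee_rot: [-3.142, 0.001, -2.741]
wrist_force: [0.9, -0.3, -0.2]
width: 0.0551
pos [0.4374 0.2966 0.0218] yaw -2.7412 F [ 0.9 -0.3 -0.2] w 0.0551 SHIFT [0.0048 0.007  0.034 ] minrows 0.11 TURN 0 q6 -1.48
```

```bash
python3 -m crank '[[0.004,0.004,0.034,0],[0,0,0,0],[0,0,0,0],[0,0,0,0],[0,0,0,0],[0,0,0,0],[0,0,0,0],[0,0,0,0],[0,0,0,0],[0,0,0,0]]';python3 -m crank '[[0,0,0,0],[0,0,0,0],[0,0,0,0],[0,0,0,0],[0,0,0,0],[0,0,0,0],[0,0,-0.1,0],[0,0,-0.2,0],[0,0,-0.3,0],[0,0,-0.25,0]]' 1;python3 -c "
from h import *
go(.5991,-.0009,.19)"
```

```text
time: 39.25
tool_pos: [0.4362, 0.2968, 0.0146]
ee_rot: [-3.141, -0.0, -2.741]
wrist_force: [0.0, 0.1, 0.2]
width: 0.0551
time: 40.5
tool_pos: [0.4363, 0.2969, 0.1868]
ee_rot: [-3.141, 0.001, -2.741]
wrist_force: [1.3, -0.1, -1.1]
width: 0.0299
pos [0.4363 0.2969 0.1868] yaw -2.7412 F [ 1.3 -0.1 -1.1] w 0.0299 SHIFT [-0.1695 -1.6883 -0.016 ] minrows 5.43 TURN 0 q6 -1.48
```

Gearbox held (29.9 mm).

```bash
python3 -m crank '[[-0.01,-0.1,0,0],[-0.02,-0.2,0,0],[-0.028,-0.28,0,0],[-0.028,-0.28,0,0],[-0.028,-0.28,0,0],[-0.025,-0.25,0,0],[-0.02,-0.18,0,0],[-0.01,-0.118,0,0],[0,0,0,0],[0,0,0,0]]';python3 -c "
from h import *
go(.5991,-.0009,.0745)"
```

```text
time: 41.75
tool_pos: [0.5984, 0.0003, 0.1846]
ee_rot: [3.141, -0.0, -2.74]
wrist_force: [-0.6, 0.5, -0.7]
width: 0.0301
pos [5.984e-01 3.000e-04 1.846e-01] yaw -2.7402 F [-0.6  0.5 -0.7] w 0.0301 SHIFT [-0.0007 -0.007   0.5507] minrows 1.76 TURN 0 q6 -2.07
```

```bash
python3 -m crank '[[0,-0.005,0.1,0],[0,0,0.15,0],[0,0,0.1,0],[0,0,0.08,0],[0,0,0.05,0],[0,0,0.04,0],[0,0,0.02,0],[0,0,0.01,0],[0,0,0,0],[0,0,0,0]]';python3 -c "
from h import *
st()"; python3 -m crank '[[0,0,0,0],[0,0,0,0],[0,0,0,0],[0,0,0,0],[0,0,-0.05,0],[0,0,-0.15,0],[0,0,-0.2,0],[0,0,-0.2,0],[0,0,0,0],[0,0,0,0]]' -0.06;python3 -c "
from h import *
st();parts('p4');go(.447,.3815,.1)"
```

```text
time: 43.0
tool_pos: [0.5996, -0.0019, 0.0751]
ee_rot: [-3.141, 0.001, -2.741]
wrist_force: [-0.2, 1.0, -0.7]
width: 0.0299
43.0 [ 0.5996 -0.0019  0.0751] [-3.141e+00  1.000e-03 -2.741e+00] [-0.2   1.   -0.72] [ 0.085 -0.172 -0.024] 0.0299 [-0.098  0.26   1.449 -0.     1.431 -2.069]
time: 44.25
tool_pos: [0.599, -0.0018, 0.1941]
ee_rot: [3.141, -0.001, -2.741]
wrist_force: [0.3, -0.2, -0.3]
width: 0.05
44.25 [ 0.599  -0.0018  0.1941] [ 3.141e+00 -1.000e-03 -2.741e+00] [ 0.26 -0.15 -0.32] [ 0.07  -0.142 -0.   ] 0.05 [-0.098  0.201  1.28  -0.     1.661 -2.069]
part px [180.2 281.1] mean [0.4469 0.3813 0.0277] rect [0.4469 0.3822] [0.034  0.0346] 52.2 zmax 0.037
pos [ 0.5985 -0.0017  0.1931] yaw -2.7412 F [-0.7  0.2 -0.3] w 0.0498 SHIFT [-0.0491  2.0597  0.4655] minrows 6.76 TURN 0 q6 -2.07
```

View pics/p4.png

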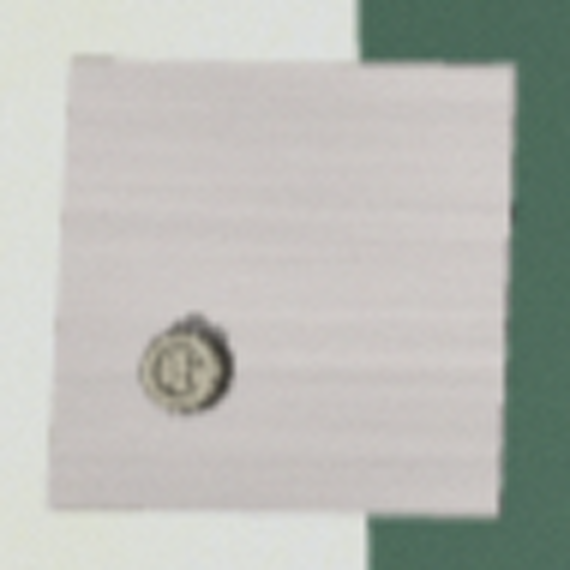

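One wheel left at crop (183,370), unmoved.

```bash
python3 -m crank '[[-0.01,0.1,0,0],[-0.01,0.2,0,0],[-0.01,0.28,0,0],[-0.01,0.3,0,0],[-0.01,0.3,0,0],[0,0.29,0.05,0],[0,0.27,0.1,0],[0,0.2,0.12,0],[0,0.11,0.1,0],[0,0.01,0.09,0]]' -0.19;python3 -c "
from h import *
go(.447,.3815,.015)"
```

```text
time: 45.55
tool_pos: [0.4466, 0.3822, 0.1008]
ee_rot: [-3.141, -0.002, -2.739]
wrist_force: [0.3, 0.0, 0.1]
width: 0.056
pos [0.4466 0.3822 0.1008] yaw -2.7389 F [0.3 0.  0.1] w 0.056 SHIFT [-3.000e-04 -4.000e-03  4.289e-01] minrows 1.37 TURN 0 q6 -1.36
```

```bash
python3 -m crank '[[0,-0.002,0.1,0],[0,0,0.1,0],[0,0,0.1,0],[0,0,0.08,0],[0,0,0.05,0],[0,0,0,0],[0,0,0,0],[0,0,0,0],[0,0,0,0],[0,0,0,0]]';python3 -m crank '[[0,0,0,0],[0,0,0,0],[0,0,0,0],[0,0,0,0],[0,0,0,0],[0,0,0,0],[0,0,-0.1,0],[0,0,-0.2,0],[0,0,-0.3,0],[0,0,-0.25,0]]' 1;python3 -c "
from h import *
go(.4979,-.0439,.19)"
```

```text
time: 46.8
tool_pos: [0.4482, 0.3813, 0.017]
ee_rot: [-3.142, 0.001, -2.741]
wrist_force: [-0.8, 0.4, -0.1]
width: 0.0555
time: 48.05
tool_pos: [0.4482, 0.3811, 0.1888]
ee_rot: [-3.142, 0.001, -2.741]
wrist_force: [0.8, 0.0, -0.4]
width: 0.0352
pos [0.4482 0.3811 0.1888] yaw -2.7413 F [ 0.8  0.  -0.4] w 0.0352 SHIFT [ 0.5991 -2.054  -0.0058] minrows 6.85 TURN 0 q6 -1.36
```

```bash
python3 -m crank '[[0.03,-0.1,0,0],[0.06,-0.2,0,0],[0.08,-0.28,0,0],[0.08,-0.28,0,0],[0.08,-0.28,0,0],[0.08,-0.28,0,0],[0.08,-0.27,0,0],[0.06,-0.2,0,0],[0.04,-0.124,0,0],[0.009,-0.04,0,0]]';python3 -c "
from h import *
go(.4979,-.0439,.0765)"
```

```text
time: 49.3
tool_pos: [0.4968, -0.0454, 0.1849]
ee_rot: [3.14, -0.003, -2.744]
wrist_force: [-0.1, 0.3, -0.9]
width: 0.0356
pos [ 0.4968 -0.0454  0.1849] yaw -2.7441 F [-0.1  0.3 -0.9] w 0.0356 SHIFT [-0.0081  0.0047  0.5422] minrows 1.74 TURN 0 q6 -2.17
```

```bash
python3 -m crank '[[-0.004,0.002,0.1,0],[0,0,0.15,0],[0,0,0.1,0],[0,0,0.08,0],[0,0,0.05,0],[0,0,0.04,0],[0,0,0.02,0],[0,0,0.005,0],[0,0,0,0],[0,0,0,0]]';python3 -c "
from h import *
st()"; python3 -m crank '[[0,0,0,0],[0,0,0,0],[0,0,0,0],[0,0,0,0],[0,0,-0.05,0],[0,0,-0.15,0],[0,0,-0.2,0],[0,0,-0.25,0],[0,0,0,0],[0,0,0,0]]' -0.19;python3 -c "
from h import *
st();go(.518,-.313,.2,2.706);show('side','s5',280,430,180,310,5)"
```

```text
time: 50.55
tool_pos: [0.4988, -0.0433, 0.0781]
ee_rot: [-3.141, 0.001, -2.741]
wrist_force: [-0.2, 0.3, 0.1]
width: 0.0354
50.55 [ 0.4988 -0.0433  0.0781] [-3.141e+00  1.000e-03 -2.741e+00] [-0.19  0.26  0.09] [ 0.084 -0.144  0.02 ] 0.0354 [-0.2    0.045  1.689 -0.     1.407 -2.171]
time: 51.8
tool_pos: [0.4983, -0.0431, 0.2077]
ee_rot: [-3.141, 0.0, -2.741]
wrist_force: [0.2, -1.0, -1.1]
width: 0.056
51.8 [ 0.4983 -0.0431  0.2077] [-3.141  0.    -2.741] [ 0.25 -1.01 -1.09] [ 0.089 -0.144 -0.038] 0.056 [-0.2   -0.023  1.496 -0.     1.669 -2.171]
pos [ 0.4983 -0.0431  0.2077] yaw -2.7412 F [ 0.2 -1.  -1.1] w 0.056 SHIFT [ 0.4353 -1.281   0.0385] minrows 4.48 TURN 0.5322 q6 -2.17
```

View pics/s5.png

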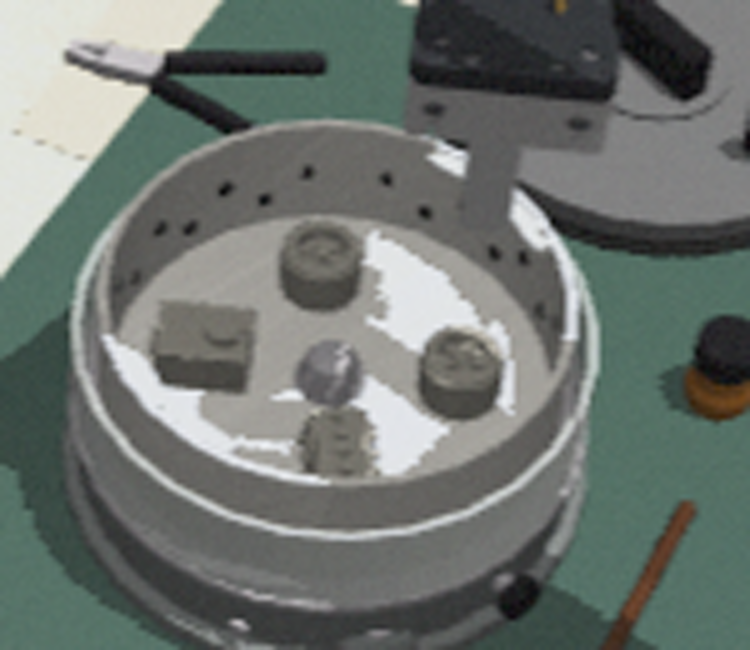

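```bash
python3 -m crank '[[0,0,0,0.107],[0,0,0,0.107],[0,0,0,0.107],[0,0,0,0.107],[0,0,0,0.104],[-0.07,-0.12,0,0],[-0.12,-0.22,0,0],[-0.14,-0.25,0,0],[-0.14,-0.25,0,0],[-0.1,-0.18,0,0]]' 0.1;python3 -c "
from h import *
go(.5187,-.313,.12,2.706)"
```

```text
time: 53.1
tool_pos: [0.5147, -0.278, 0.2051]
ee_rot: [3.141, -0.004, 2.705]
wrist_force: [0.4, 0.5, 0.4]
width: 0.0422
pos [ 0.5147 -0.278   0.2051] yaw 2.7048 F [0.4 0.5 0.4] w 0.0422 SHIFT [-0.0922 -0.1501  0.4253] minrows 1.47 TURN -0.0007 q6 -1.73
```

```bash
python3 -m crank '[[-0.06,-0.1,0,0],[-0.032,-0.048,0.1,0],[0,0,0.2,0],[0,0,0.1,0],[0,0,0.02,0],[0,0,0,0],[0,0,0,0],[0,0,0,0],[0,0,0,0],[0,0,0,0]]';python3 -c "
from h import *
go(.5187,-.313,.0325,2.706);show('side','s6',330,480,130,260,5)"
```

```text
time: 54.35
tool_pos: [0.52, -0.3109, 0.124]
ee_rot: [-3.141, 0.001, 2.706]
wrist_force: [0.4, -0.6, -0.8]
width: 0.0422
pos [ 0.52   -0.3109  0.124 ] yaw 2.7062 F [ 0.4 -0.6 -0.8] w 0.0422 SHIFT [ 0.0017 -0.0122  0.4573] minrows 1.46 TURN 0.0001 q6 -1.77
```

View pics/s6.png

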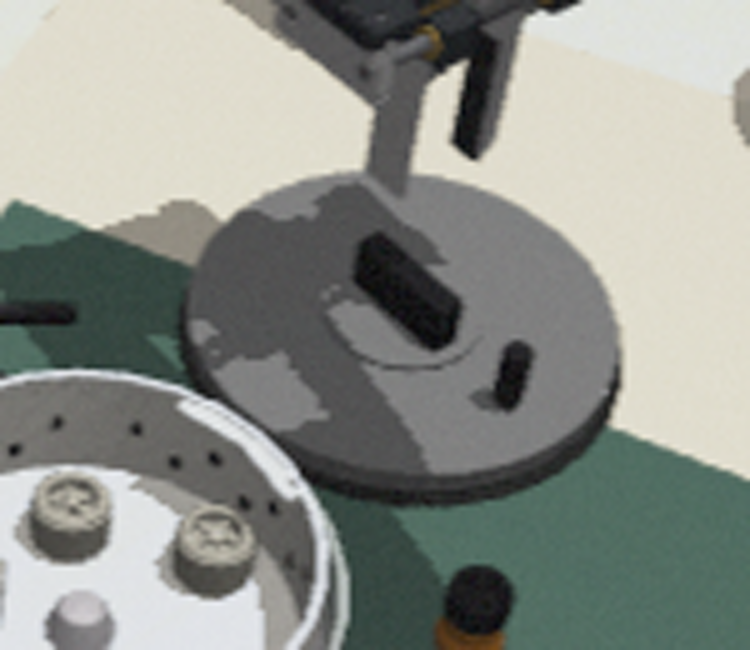

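```bash
python3 -m crank '[[0.001,-0.01,0.1,0],[0,0,0.1,0],[0,0,0.1,0],[0,0,0.08,0],[0,0,0.05,0],[0,0,0.02,0],[0,0,0,0],[0,0,0,0],[0,0,0,0],[0,0,0,0]]';python3 -m crank '[[0,0,0,0],[0,0,0,0],[0,0,0,0],[0,0,0,0],[0,0,0,0],[0,0,0,0],[0,0,0,0],[0,0,0,0],[0,0,0,0],[0,0,0,0]]' 1;python3 -c "
from h import *
st()"
```

```text
time: 55.65
tool_pos: [0.5191, -0.3127, 0.0341]
ee_rot: [-3.141, 0.001, 2.706]
wrist_force: [-0.1, -0.4, 0.4]
width: 0.0424
time: 56.9
tool_pos: [0.5189, -0.3126, 0.0337]
ee_rot: [-3.141, 0.0, 2.706]
wrist_force: [-0.3, -0.7, -0.9]
width: 0.0158
56.9 [ 0.5189 -0.3126  0.0337] [-3.141  0.     2.706] [-0.29 -0.69 -0.86] [-0.114 -0.072  0.042] 0.0158 [-0.636  0.308  1.476 -0.     1.357 -1.771]
```

```bash
python3 -m crank '[[0,0,-0.05,0],[0,0,-0.1,0],[0,0,-0.2,0],[0,0,-0.25,0],[0,0,-0.2,0],[0,0,-0.1,0],[0,0,0,0],[0,0,0,0],[0,0,0,0],[0,0,0,0]]';python3 -c "
from h import *
go(.5486,-.0223,.21,2.706)"
```

```text
time: 58.15
tool_pos: [0.5185, -0.3122, 0.2123]
ee_rot: [3.141, -0.002, 2.706]
wrist_force: [-0.1, 0.0, -2.3]
width: 0.0159
pos [ 0.5185 -0.3122  0.2123] yaw 2.7063 F [-0.1  0.  -2.3] w 0.0159 SHIFT [0.4749 1.3777 0.0113] minrows 4.66 TURN 0.0002 q6 -1.77
```

```bash
python3 -m crank '[[0.03,0.08,0,0],[0.06,0.17,0,0],[0.08,0.23,0,0],[0.08,0.23,0,0],[0.08,0.23,0,0],[0.07,0.2,0,0],[0.05,0.155,0,0],[0.025,0.08,0,0],[0,0,0,0],[0,0,0,0]]';python3 -m crank '[[0,0,0.05,0],[0,0,0.1,0],[0,0,0.05,0],[0,0,0.03,0],[0,0,0.02,0],[0,0,0,0],[0,0,0,0],[0,0,0,0],[0,0,0,0],[0,0,0,0]]';python3 -c "
from h import *
go(.5486,-.0223,.139,2.706)"
```

```text
time: 59.4
tool_pos: [0.5487, -0.024, 0.2136]
ee_rot: [-3.141, 0.0, 2.705]
wrist_force: [-0.2, -0.6, -3.1]
width: 0.0157
time: 60.65
tool_pos: [0.5488, -0.0231, 0.1638]
ee_rot: [-3.142, 0.0, 2.706]
wrist_force: [0.2, -0.1, -2.6]
width: 0.0157
pos [ 0.5488 -0.0231  0.1638] yaw 2.7064 F [ 0.2 -0.1 -2.6] w 0.0157 SHIFT [0.0026 0.0031 0.1239] minrows 0.4 TURN 0.0002 q6 -1.28
```

```bash
python3 -m crank '[[0.002,0.002,0.03,0],[0,0,0.03,0],[0,0,0.02,0],[0,0,0.015,0],[0,0,0.01,0],[0,0,0.008,0],[0,0,0.006,0],[0,0,0,0],[0,0,0,0],[0,0,0,0]]';python3 -c "
from h import *
st();go(.5486,-.0223,.139,2.706)"
```

```text
time: 61.9
tool_pos: [0.5487, -0.0226, 0.14]
ee_rot: [-3.142, 0.0, 2.706]
wrist_force: [0.4, 1.0, -3.0]
width: 0.0156
61.9 [ 0.5487 -0.0226  0.14  ] [-3.142  0.     2.706] [ 0.38  0.96 -3.04] [ 0.027 -0.164  0.034] 0.0156 [-0.144  0.111  1.491 -0.     1.539 -1.28 ]
pos [ 0.5487 -0.0226  0.14  ] yaw 2.7063 F [ 0.4  1.  -3. ] w 0.0156 SHIFT [0.001  0.0011 0.0051] minrows 0.02 TURN 0.0002 q6 -1.28
```

```bash
python3 -m crank '[[0,0,0.003,0],[0,0,0.003,0],[0,0,0.002,0],[0,0,0,0],[0,0,0,0],[0,0,0,0],[0,0,0,0],[0,0,0,0],[0,0,0,0],[0,0,0,0]]';python3 -c "
from h import *
st();show('side','s7',280,430,150,310,4)"
```

```text
time: 63.15
tool_pos: [0.5488, -0.0226, 0.1386]
ee_rot: [3.141, 0.001, 2.706]
wrist_force: [-0.4, -0.8, 2.8]
width: 0.0156
63.15 [ 0.5488 -0.0226  0.1386] [3.141e+00 1.000e-03 2.706e+00] [-0.38 -0.82  2.8 ] [ 0.177 -0.071  0.015] 0.0156 [-0.144  0.112  1.493 -0.     1.536 -1.28 ]
```

View pics/s7.png

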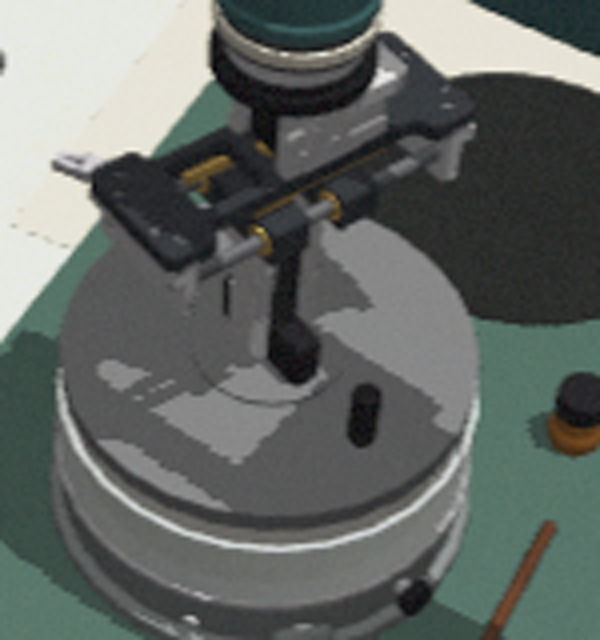

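```bash
python3 -m crank '[[0,0,0,0.07],[0,0,0,0.1],[0,0,0,0.1],[0,0,0,0.1],[0,0,0,0.1],[0,0,0,0.1],[0,0,0,0.1],[0,0,0,0.1],[0,0,0,0.05],[0,0,0,0]]';python3 -c "
from h import *
st()"
python3 -m crank '[[0,0,0,0.02],[0,0,0,0.02],[0,0,0,0.02],[0,0,0,0.02],[0,0,0,0.015],[0,0,0,0.015],[0,0,0,0.01],[0,0,0,0.01],[0,0,0,0.01],[0,0,0,0.01]]';python3 -c "
from h import *
st()"
```

```text
time: 64.45
tool_pos: [0.549, -0.0227, 0.1386]
ee_rot: [3.14, 0.0, 1.419]
wrist_force: [0.6, -0.3, 2.5]
width: 0.0158
64.45 [ 0.549  -0.0227  0.1386] [3.14  0.    1.419] [ 0.62 -0.27  2.45] [-0.06  -0.277 -0.075] 0.0158 [-0.144  0.112  1.493 -0.     1.536  0.008]
time: 65.7
tool_pos: [0.5483, -0.0227, 0.1386]
ee_rot: [-3.141, 0.001, 1.182]
wrist_force: [-1.9, -0.4, 6.4]
width: 0.0159
65.7 [ 0.5483 -0.0227  0.1386] [-3.141e+00  1.000e-03  1.182e+00] [-1.9  -0.44  6.37] [-0.209  0.012  0.422] 0.0159 [-1.440e-01  1.110e-01  1.493e+00 -1.000e-03  1.537e+00  2.440e-01]
```

```bash
python3 -m crank '[[0,0,0,0],[0,0,0,0],[0,0,0,0],[0,0,0,0],[0,0,-0.05,0],[0,0,-0.1,0],[0,0,-0.12,0],[0,0,-0.1,0],[0,0,0,0],[0,0,0,0]]' 0.2;python3 -m crank '[[0.1,0,0,0],[0.175,0,0,0],[0.1,0,0,0],[0,0,0,0],[0,0,0,0],[0,0,0,0],[0,0,0,0],[0,0,0,0],[0,0,0,0],[0,0,0,0]]'; python3 -c "
from h import *
st();go(.5771,.0469,.14);show('side','s8',280,430,150,310,4)"
```

```text
time: 66.95
tool_pos: [0.5483, -0.0226, 0.2118]
ee_rot: [-3.141, 0.0, 1.183]
wrist_force: [0.1, -0.4, 0.4]
width: 0.0376
time: 68.2
tool_pos: [0.5769, 0.0468, 0.2123]
ee_rot: [3.141, 0.0, 1.183]
wrist_force: [0.1, -0.1, -0.7]
width: 0.0378
68.2 [0.5769 0.0468 0.2123] [3.141 0.    1.183] [ 0.14 -0.12 -0.74] [-0.059 -0.098 -0.011] 0.0378 [-0.017  0.152  1.302 -0.     1.688  0.371]
pos [0.5769 0.0468 0.2123] yaw 1.1825 F [ 0.1 -0.1 -0.7] w 0.0378 SHIFT [0.0009 0.0005 0.3615] minrows 1.16 TURN 0 q6 0.37
```

View pics/s8.png

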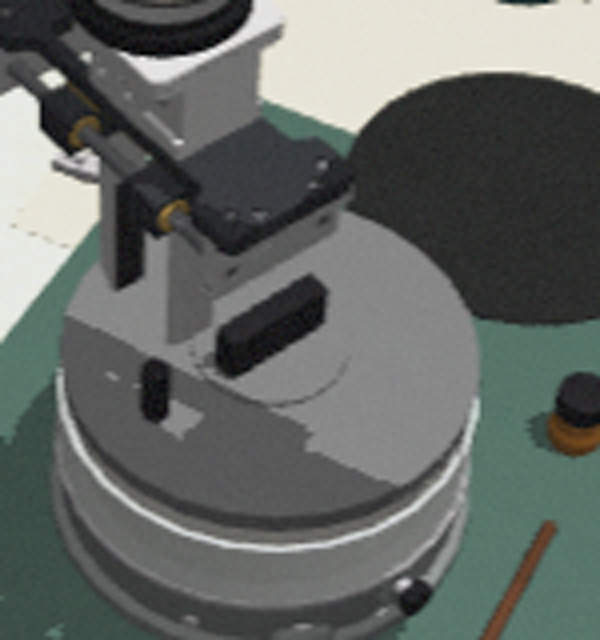

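```bash
python3 -m crank '[[0,0,0.08,0],[0,0,0.1,0],[0,0,0.08,0],[0,0,0.05,0],[0,0,0.03,0],[0,0,0.02,0],[0,0,0,0],[0,0,0,0],[0,0,0,0],[0,0,0,0]]';python3 -m crank '[[0,0,0,0],[0,0,0,0],[0,0,0,0],[0,0,0,0],[0,0,0,0],[0,0,0,0],[0,0,0,0],[0,0,0,0],[0,0,0,0],[0,0,0,0]]' 1; python3 -c "
from h import *
st();show('side','s9',280,430,150,310,4)"
```

```text
time: 69.5
tool_pos: [0.5771, 0.0468, 0.1406]
ee_rot: [3.141, -0.0, 1.183]
wrist_force: [0.9, -0.2, 0.4]
width: 0.0374
time: 70.75
tool_pos: [0.5761, 0.047, 0.1402]
ee_rot: [-3.14, 0.001, 1.183]
wrist_force: [-5.4, 1.5, 3.2]
width: 0.0147
70.75 [0.5761 0.047  0.1402] [-3.140e+00  1.000e-03  1.183e+00] [-5.44  1.55  3.25] [0.138 0.925 0.007] 0.0147 [-0.017  0.176  1.417  0.     1.55   0.371]
```

View pics/s9.png

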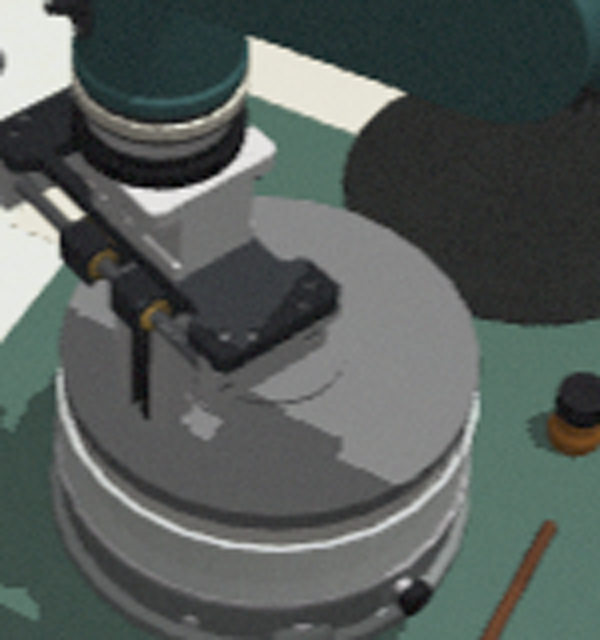

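```bash
python3 -m crank '[[-0.0032,0.0489,0,0],[-0.0096,0.0481,0,0],[-0.0158,0.0464,0,0],[-0.0217,0.0440,0,0],[-0.0273,0.0408,0,0],[-0.0323,0.0369,0,0],[-0.0369,0.0323,0,0],[-0.0408,0.0273,0,0],[-0.0440,0.0217,0,0],[-0.0465,0.0158,0,0]]'; python3 -c "
from h import *
st()
o=robot.get_obs();r=o['tool_pos'][:2]-np.array([.5485,-.0224]);a=np.degrees(np.arctan2(r[1],r[0]));f=o['wrist_force'][:2];u=r/np.linalg.norm(r);print(np.linalg.norm(r),a,'radial',f@u,'tang cw',f@[u[1],-u[0]])"
```

```text
time: 72.05
tool_pos: [0.6225, -0.03, 0.1402]
ee_rot: [-3.139, -0.003, 1.184]
wrist_force: [-4.5, 6.0, 2.9]
width: 0.0143
72.05 [ 0.6225 -0.03    0.1402] [-3.139e+00 -3.000e-03  1.184e+00] [-4.48  5.97  2.88] [ 1.135  0.862 -0.021] 0.0143 [-0.141  0.274  1.299  0.004  1.57   0.245]
0.07435185325101337 -5.8594128954011255 radial -5.067923069613385 tang cw -5.479802935146576
```

```bash
cat >> h.py <<'E'
def cr():
    st();o=robot.get_obs();r=o['tool_pos'][:2]-np.array([.5485,-.0224]);a=np.degrees(np.arctan2(r[1],r[0]));f=o['wrist_force'][:2];u=r/np.linalg.norm(r);print(np.linalg.norm(r),a,'radial',f@u,'tang cw',f@[u[1],-u[0]])
E
python3 -m crank '[[-0.0971,0.0128,0,0],[-0.0971,-0.0128,0,0],[-0.0905,-0.0375,0,0],[-0.0777,-0.0596,0,0],[-0.0596,-0.0777,0,0],[-0.0375,-0.0905,0,0],[-0.0128,-0.0971,0,0],[0.0128,-0.0971,0,0],[0.0375,-0.0905,0,0],[0.0596,-0.0777,0,0]]'; python3 -c "
from h import *
cr()"
```

```text
time: 73.3
tool_pos: [0.4818, -0.0541, 0.1412]
ee_rot: [3.132, 0.003, 1.181]
wrist_force: [5.0, -4.5, -2.1]
width: 0.0139
73.3 [ 0.4818 -0.0541  0.1412] [3.132e+00 3.000e-03 1.181e+00] [ 4.97 -4.51 -2.09] [-0.868 -0.96  -0.019] 0.0139 [-0.226 -0.039  1.643 -0.004  1.528  0.164]
0.07386413771523054 -154.6150409853232 radial -2.5570549533997196 tang cw -6.204974948413295
```

```bash
python3 -m crank '[[0.0777,-0.0596,0,0],[0.0905,-0.0375,0,0],[0.0971,-0.0128,0,0],[0.0971,0.0128,0,0],[0.0905,0.0375,0,0],[0.0777,0.0596,0,0],[0.0596,0.0777,0,0],[0.0375,0.0905,0,0],[0.0128,0.0971,0,0],[-0.0128,0.0971,0,0]]'; python3 -c "
from h import *
cr()"
```

```text
time: 74.55
tool_pos: [0.5927, 0.0366, 0.1408]
ee_rot: [-3.138, 0.003, 1.183]
wrist_force: [-8.9, -2.6, 7.1]
width: 0.0143
74.55 [0.5927 0.0366 0.1408] [-3.138e+00  3.000e-03  1.183e+00] [-8.94 -2.62  7.1 ] [-0.486  2.018 -0.029] 0.0143 [-0.033  0.212  1.374 -0.002  1.56   0.355]
0.07371719365888453 53.19733453178857 radial -7.454259495669541 tang cw -5.587322746329919
```

```bash
python3 -m crank '[[-0.0395,0.0905,0,0],[-0.0596,0.0777,0,0],[-0.0777,0.0596,0,0],[-0.0905,0.0375,0,0],[-0.0971,0.0128,0,0],[-0.0971,-0.0128,0,0],[-0.0905,-0.0375,0,0],[-0.0777,-0.0596,0,0],[-0.0596,-0.0777,0,0],[-0.0375,-0.0905,0,0]]'; python3 -c "
from h import *
cr();show('side','s10',280,430,150,310,4)"
```

```text
time: 75.8
tool_pos: [0.5418, -0.0953, 0.1408]
ee_rot: [3.135, -0.007, 1.184]
wrist_force: [5.7, 6.4, -0.2]
width: 0.0145
75.8 [ 0.5418 -0.0953  0.1408] [ 3.135 -0.007  1.184] [ 5.71  6.39 -0.2 ] [ 1.383 -1.323 -0.044] 0.0145 [-0.281  0.107  1.494  0.006  1.534  0.106]
0.07319961873267518 -95.22991300579943 radial -6.881175593720254 tang cw -5.104711718728388
```

View pics/s10.png

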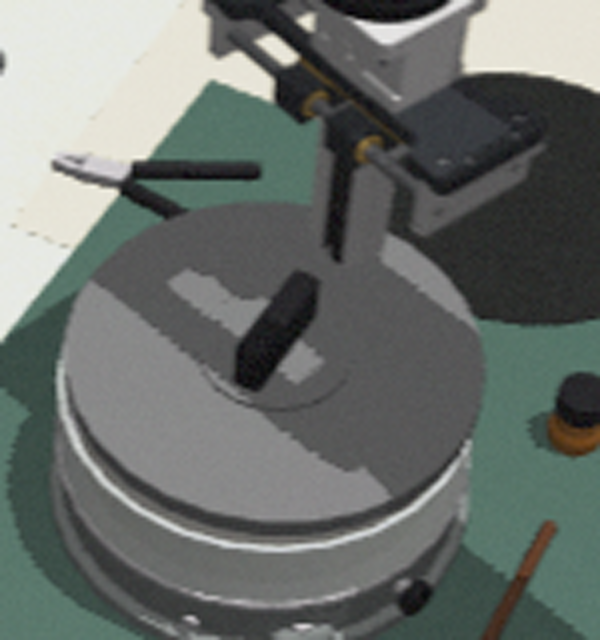

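```bash
python3 -m crank '[[-0.0128,-0.0971,0,0],[0.0128,-0.0971,0,0],[0.0375,-0.0905,0,0],[0.0596,-0.0777,0,0],[0.0777,-0.0596,0,0],[0.0905,-0.0375,0,0],[0.0971,-0.0128,0,0],[0.0971,0.0128,0,0],[0.0905,0.0375,0,0],[0.0777,0.0596,0,0]]'; python3 -c "
from h import *
cr()"
python3 -m crank '[[0.0596,0.0777,0,0],[0.0375,0.0905,0,0],[0.0128,0.0971,0,0],[-0.0128,0.0971,0,0],[-0.0096,0.0481,0,0],[-0.006,0.02,0,0],[0,0,0,0],[0,0,0,0],[0,0,0,0],[0,0,0,0]]'; python3 -c "
from h import *
cr()"
```

```text
time: 77.1
tool_pos: [0.5184, 0.0459, 0.1405]
ee_rot: [-3.14, 0.003, 1.183]
wrist_force: [-5.0, -2.6, 3.8]
width: 0.0143
77.1 [0.5184 0.0459 0.1405] [-3.140e+00  3.000e-03  1.183e+00] [-5.01 -2.58  3.79] [-0.812  0.942 -0.039] 0.0143 [-0.019  0.05   1.556 -0.002  1.539  0.369]
0.07461380521397164 113.78536061474614 radial -0.3414957762049855 tang cw -5.628506427362049
time: 78.35
tool_pos: [0.6032, 0.0269, 0.1403]
ee_rot: [-3.138, 0.005, 1.182]
wrist_force: [-7.9, -3.6, 3.7]
width: 0.0146
78.35 [0.6032 0.0269 0.1403] [-3.138  0.005  1.182] [-7.92 -3.59  3.7 ] [-0.619  1.454  0.022] 0.0146 [-0.047  0.234  1.348 -0.004  1.564  0.342]
0.07361073172841716 42.02702390772945 radial -8.291599666608613 tang cw -2.636928924546801
```

```bash
python3 -m crank '[[0,0,0,0],[0,0,0,0],[0,0,0,0],[0,0,0,0],[0,0,-0.05,0],[0,0,-0.1,0],[0,0,-0.2,0],[0,0,-0.2,0],[0,0,-0.1,0],[0,0,0,0]]' 0.2; python3 -c "
from h import *
st();go(.45,-.35,.25)"
```

```text
time: 79.6
tool_pos: [0.6063, 0.0287, 0.2736]
ee_rot: [3.136, -0.002, 1.183]
wrist_force: [-0.1, -0.5, -0.9]
width: 0.0374
79.6 [0.6063 0.0287 0.2736] [ 3.136e+00 -2.000e-03  1.183e+00] [-0.1  -0.5  -0.93] [-0.012 -0.036 -0.037] 0.0374 [-0.046  0.209  1.116 -0.     1.811  0.342]
pos [0.6063 0.0287 0.2736] yaw 1.1827 F [-0.1 -0.5 -0.9] w 0.0374 SHIFT [-2.0484 -0.0067  0.118 ] minrows 6.57 TURN 0 q6 0.34
```

```bash
python3 -m crank '[[-0.1,0,0,0],[-0.2,0,0,0],[-0.3,0,0,0],[-0.3,0,0,0],[-0.3,0,0,0],[-0.3,0,0,0],[-0.28,0,0,0],[-0.18,0,0,0],[-0.08,0,0,0],[0,0,0,0]]'
python3 - <<'E'
from h import *
st();show('side','s11',200,500,150,400,2.5);p,d,W=show('top','t3',150,500,130,330,2.2)
b=np.zeros(d.shape,bool);b[185:285,285:385]=1;z=W[...,2]
c=robot.camera_params("top")
print("flange z",np.median(z[b&(z>.11)&(z<.14)]))
dk=(b&(p.max(2)<60)&(z>.13));n,l,s,cc=cv2.connectedComponentsWithStats(dk.astype(np.uint8))
for i in range(1,n):
    if s[i,4]>15:
        v,u=np.where(l==i);Q=np.array([proj(c,a,e,.155)[:2] for a,e in zip(u,v)]).astype(np.float32);print("dark",s[i,4],Q.mean(0),cv2.minAreaRect(Q))
d0=np.load("pics/top0.npy");z0=cloud("top",d0)[...,2]
for zz in(z0,z):
    n,l,s,cc=cv2.connectedComponentsWithStats(((zz>.01)&(zz<.1)).astype(np.uint8)[150:305,205:430])
    print([ (np.round(cc[i]+[205,150],1).tolist(),int(s[i,4])) for i in range(1,n) if s[i,4]>25])
E
```

```text
time: 80.85
tool_pos: [0.4499, -0.3492, 0.2691]
ee_rot: [-3.14, -0.001, 1.181]
wrist_force: [0.6, 0.4, -0.1]
width: 0.0375
80.85 [ 0.4499 -0.3492  0.2691] [-3.140e+00 -1.000e-03  1.181e+00] [ 0.61  0.43 -0.06] [ 0.006 -0.043  0.03 ] 0.0375 [-0.76   0.129  1.216  0.     1.799 -0.37 ]
flange z 0.1260865884008
dark 36 [0.60266024 0.02591634] ((0.6031827926635742, 0.024905037134885788), (0.011992295272648335, 0.01701909676194191), 88.69576263427734)
dark 185 [ 0.54865986 -0.02524454] ((0.5488158464431763, -0.025079065933823586), (0.06257855892181396, 0.015293785370886326), 43.27900695800781)
[([338.6, 156.7], 155), ([393.1, 171.7], 94), ([262.8, 179.7], 133), ([408.9, 186.0], 37), ([213.9, 250.2], 194), ([334.2, 269.6], 425), ([212.6, 284.5], 202), ([383.6, 289.1], 126), ([268.1, 296.3], 223), ([312.8, 297.0], 102)]
[([338.5, 156.6], 144), ([393.5, 163.0], 35), ([391.9, 175.9], 29), ([405.7, 180.8], 66), ([262.8, 179.7], 131), ([321.8, 271.7], 383), ([379.2, 253.8], 56), ([383.7, 289.2], 123), ([268.1, 296.3], 221), ([313.6, 296.8], 99)]
```

View pics/s11.png

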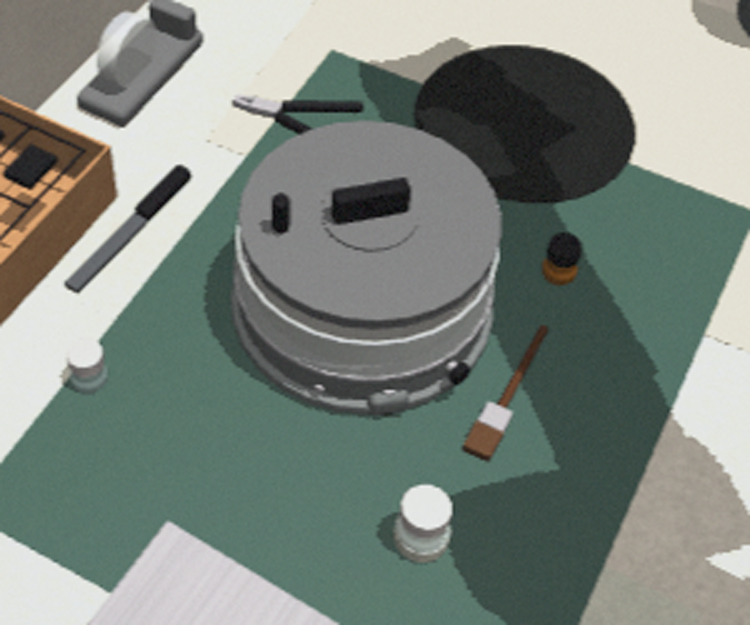

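View pics/t3.png

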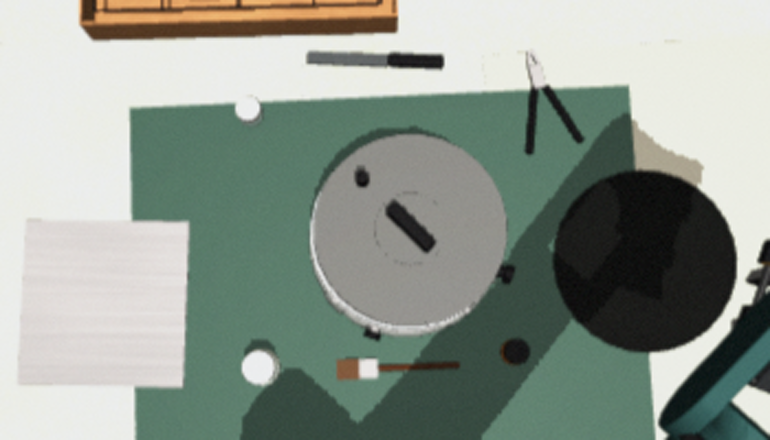

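```bash
python3 -c "
from h import *
print(robot.close_job());st()"
```

```text
the job is handed in; nothing more can be done
None
the job is handed in; nothing more can be done
```

The job is handed in with the lid screwed home and the drum cranked through two turns. All four grey parts were in the drum when I closed it.

- **Thread:** the lid had a right-hand thread. It gave anticlockwise with almost no torque.
- **Loading:** I laid the lid on the mat. Then I put the engine block, gearbox and both wheels side by side on the drum floor, and the side picture showed all four lying flat round the hub.
- **Closing:** I set the lid back and tightened it clockwise to its stop, where it read 0.42 N m, the drag of the drum brake.
- **Cranking:** I gripped the knob and took it about 745° clockwise, with a steady 5–6 N along the path. That angle comes from the knob's position, since the drum angle itself can't be read.

In the last pictures the lid is seated: flange top at 126 mm against 125 mm expected, and centre within about 3 mm of where it started. The jars, brush and file measured within about a millimetre of their start. The nippers look unmoved in the picture; the arm's shadow broke up their depth outline, so I could not compare that measurement. The plate is empty and the arm is clear of everything.

I could not see the parts again after the lid went on. I inferred that the lid stayed tight on the drum from the drag while cranking and the knob staying put on release. No check failed.

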